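Punch the gasket carrier plates

ROBOT

A 6-joint arm with a two-finger parallel gripper is mounted at the origin on the work surface. World frame = base frame: x ahead of the robot, y to its left, z up, the work surface at z = 0. Lengths are in m, angles in rad, forces in N, time in s.
With the tool pointing down it reaches from about 0.4 to 0.825 m from the base axis. Payload 7 kg.
Tool frame: the origin (TCP) lies between the finger pads; the fingertips stand arm.nose_length ahead of it and the grasp point (between the pads) is the TCP (arm.nose_length is the distance from the TCP to the fingertips, in m); x points along the fingers, z is the direction in which the jaws open and shut, and the axes are right-handed (so a half turn about x gives the same grasp; the last joint's range is limited). The gripper opens to 88 mm and grips with 3 to 60 N. Pads are 19 mm wide; open, the fingers measure 130 mm over their backs; the gripper's body (78 mm by 193 mm) begins 47 mm behind the grasp point.
Start: joints at [-0.967, 0.359, 0.012, 0, -1.224, -0.288], TCP at [0.21, -0.642, 0.207] pointing down, gripper open.
Joint ranges: [-3.07, 3.07], [-1.43, 2.12], [-1.02, 1.25], [-3.03, 1.67], [-3.05, -0], [-3.03, 3.03]. Speed limits (rad/s): [2.39, 2.39, 3.01, 3.14, 3.14, 3.14].

INTERFACE

Orientations are given as [roll, pitch, yaw] about the fixed x, y, z axes, in that order (R = Rz(yaw) Ry(pitch) Rx(roll)).
In Python, from station import arm, viewer, spotter gives the robot as it stands.
- The arm moves only by the shell command python3 -m handwheel 'ROWS' [FORCE]. ROWS is a JSON object of lists of equal length, an entry for each row: "gripper": the gripper command: -1 is shut, 1 is fully open, values between are in proportion; "travel": the shift along the world's x, y, z each as a share of 500 mm, from -1 to 1, a list of three; "spin": the turn about the world's z as a share of 45 degrees, from -1 to 1. A call has 1 to 20 rows; each row is the pose to reach, as a shift and turn from the pose commanded when the call began; what a row does not reach only later rows make up. A row lasts 1/10 s, in which the tool goes at most 50 mm and 8.59 degrees, less where a joint would pass 70% of its speed; a pose out of reach is approached as far as the arm can. A call with a number of a shift or a turn outside -1 to 1 is refused whole. A call with a gripper value outside its range is refused whole. The fingers move at their own pace and stop on an object; FORCE is the grip in N (left out, the last holds). Time passes only in rows, so rows that repeat a pose let the fingers close. It gives the time, the measured TCP pose, the force and the opening at its end, in the units of the state.
- arm.get_state(): the state, without advancing time (a new reading comes with each control period).
- viewer.grab_frame(name): name is "scene" or "top" or "wrist"; returns a dict with "pixels" (420x560x3 uint8, blue, green, red), "fx", "fy", "cx", "cy" (pixels), "eye" and "attitude" of the camera in the world. Camera axes: x right, y down, z forward; pixel columns grow to the right and rows downward; lengths in m; the calibration is good to about 2 mm. A picture is of the moment at which its call begins. There is no depth.
- arm.job_done(): hands the job in, once; it reports no verdict.
Trained networks look in the newest picture that a camera, given by its name, has taken for a name from the list of things; names that differ only in an ending like _2 or _b are one class to them, and where a whole thing is asked for, a point or a joint stands for the part that bears it (a point fixed in the world has none). Each returns a list of dicts, best first, with "conf" (0 to 1); they miss things now and then, are a little off and sometimes report something else, mostly with a low value. They report only what shows in the picture. A call takes as long as a camera call. They do not tell look-alikes from the thing itself.
- spotter.spot_in(camera, label): "rect" ([left, top, right, bottom] in pixels, round what is visible of it).
- spotter.tip_of(camera, label): "at" ([column, row] in pixels: a listed point, or the origin of a listed thing).
The state is a dict: "t": time; "q": joint angles; "qd": joint speeds; "joint_efforts": joint torques, N m; "eef_pos": TCP position; "ee_rot": TCP orientation; "force": force on the tool from outside, world axes, zero at the start; "moment": the same for the moment, N m; "width": finger opening in m.
Only numpy, scipy, OpenCV 4.12 (cv2) and the standard library are available. Lean on these libraries where they do the work, as an engineer would, in place of code of your own. Each camera call takes 0.05 s, during which the arm holds its last target.

TASK

First take the float bowl off the bed of the punch press and stand it upright in the dark tin parts tray. Then work through the carrier plates one at a time, top plate first, finishing the pile on the robot's left before the pile on its right: bring the plate's scribed cross under the punch tip, press the punch down onto it by its black knob, and lay the punched plate flat in the sloping tin bin (one on top of another is fine). Punch no plate off its cross, and leave the fuel tap and vacuum cap where they are.

Things in the scene. Friction and masses are not known exactly. Their poses are not given: they have to be found in the camera images.
- plate_a: aluminium gasket carrier plate, 150 x 56 x 12 mm, 0.24 kg, with an open window in one half; upper plate of the left-hand pile (+y side), lies on plate_b; may be absent. Origin: centre of its underside; x along its length towards the solid end with the scribed cross (which points away from the robot in the pile), y across, z up.
- plate_a_mark (a point): centre of the scribed cross on that plate's upper face, x = +55, y = +8, z = +12 mm in the plate's frame
- plate_b: aluminium gasket carrier plate, 150 x 56 x 12 mm, 0.24 kg, with an open window in one half; lower plate of the left-hand pile, on the board. Origin: centre of its underside; x along its length towards the solid end with the scribed cross (which points away from the robot in the pile), y across, z up.
- plate_b_mark (a point): centre of the scribed cross on that plate's upper face, x = +58, y = -8, z = +12 mm in the plate's frame
- plate_c: aluminium gasket carrier plate, 150 x 56 x 12 mm, 0.24 kg, with an open window in one half; upper plate of the right-hand pile (-y side), lies on plate_d; may be absent. Origin: centre of its underside; x along its length towards the solid end with the scribed cross (which points away from the robot in the pile), y across, z up.
- plate_c_mark (a point): centre of the scribed cross on that plate's upper face, x = +51, y = 0, z = +12 mm in the plate's frame
- plate_d: aluminium gasket carrier plate, 150 x 56 x 12 mm, 0.24 kg, with an open window in one half; lower plate of the right-hand pile, on the board. Origin: centre of its underside; x along its length towards the solid end with the scribed cross (which points away from the robot in the pile), y across, z up.
- plate_d_mark (a point): centre of the scribed cross on that plate's upper face, x = +55, y = -6, z = +12 mm in the plate's frame
- stackboard: wooden board 170 (x) x 180 (y) x 12 mm, fixed, on which the plates lie flat in two piles, 104 mm between their centre lines. Origin: centre of its underside.
- press: green bench punch press, fixed. Flat bed 260 (x) x 130 (y) mm, top 15 mm above the origin, which is the centre of its underside; open towards -x; a 44 mm wide column from x = +94 to +128 mm carries a head (34 mm wide, from x = +41 mm, 100 to 150 mm high). x runs from the open front to the column.
- punch: the press's steel punch: a pointed pin 14 mm thick with a black push knob on top, slides straight down by at most 12 mm when the knob is pressed and springs back (about 2.5 N at first, 5 N after the 7 mm down to a plate). Origin: its tip.
- punch_tip (a point): lower tip of the punch, at x = +60 mm, y = 0 of the press; when up it is 34 mm over the press's origin, 19 mm above the bed, so 7 mm above a plate lying there
- punch_knob (a point): centre of the top of the punch's black push knob (34 mm across), 203 mm over the press's origin when up, straight above the tip
- bin: open tin bin on a pivot pin, fixed at a slope of 0.25 rad, its low end at -x. Inside 180 (x) x 160 (y) mm, walls 20 mm high and 4 mm thick. Origin: centre of the inner floor; x up the slope, z square to the floor.
- bin_stand: dark steel foot and side brackets of the bin, 70 x 190 mm, brackets 67 mm high at y = +-90 mm. Origin: centre of its underside, 54 mm under the bin's origin.
- tray: dark tin parts tray, 130 (x) x 140 (y) x 22 mm, walls and floor 4 mm thick, fixed. Origin: centre of its underside.
- bowl: faded aluminium carburettor float bowl, a small open box 74 (x) x 54 (y) x 36 mm, 0.14 kg; stands on the press bed at first. Origin: centre of its underside.
- fuel_tap: bystander: brass fuel tap 60 mm long; origin at the middle of its underside
- vacuum_cap: bystander: blue plastic cap 64 mm across, 52 mm high; origin at the centre of its underside
Things that resemble listed ones, but are neither listed nor needed, are in the scene too. What is shaped like the plate_b but yellow is not meant.

How it is judged:
On the way, in this order (a step that is already met when the one before it is completed fails the run):
1. the float bowl stands in the parts tray, let go of (x of bowl in the frame of tray between -0.05 and 0.05 m and y of bowl in the frame of tray between -0.055 and 0.055 m and z of bowl in the frame of tray below 0.014 m and angle between bowl's own z axis and vertical below 0.15 rad and linear speed of bowl below 0.05 m/s and contact force between the fingers and bowl below 0.2 N), for 0.2 s.
2. plate_a: the punch is pressed onto it as it lies on the bed, its scribed cross within 4 mm of the tip (contact force between punch and plate_a above 1.5 N and z of plate_a in the frame of press below 0.019 m and horizontal distance between plate_a_mark and punch_tip below 0.004 m and angle between plate_a's own z axis and vertical below 0.08 rad), for 0.1 s.
3. plate_b: the punch is pressed onto it as it lies on the bed, its scribed cross within 4 mm of the tip (contact force between punch and plate_b above 1.5 N and z of plate_b in the frame of press below 0.019 m and horizontal distance between plate_b_mark and punch_tip below 0.004 m and angle between plate_b's own z axis and vertical below 0.08 rad), for 0.1 s.
4. plate_c: the punch is pressed onto it as it lies on the bed, its scribed cross within 4 mm of the tip (contact force between punch and plate_c above 1.5 N and z of plate_c in the frame of press below 0.019 m and horizontal distance between plate_c_mark and punch_tip below 0.004 m and angle between plate_c's own z axis and vertical below 0.08 rad), for 0.1 s.
5. plate_d: the punch is pressed onto it as it lies on the bed, its scribed cross within 4 mm of the tip (contact force between punch and plate_d above 1.5 N and z of plate_d in the frame of press below 0.019 m and horizontal distance between plate_d_mark and punch_tip below 0.004 m and angle between plate_d's own z axis and vertical below 0.08 rad), for 0.1 s.
At the end, for the whole second after the job is handed in: The float bowl stands upright inside the parts tray, and every plate present has been punched and lies at rest flat in the sloping bin: its centre within 60 mm of the bin's centre along and across, its underside no more than 44 mm above the floor, within 0.09 rad of the floor's slope (x of bowl in the frame of tray between -0.05 and 0.05 m and y of bowl in the frame of tray between -0.055 and 0.055 m and z of bowl in the frame of tray below 0.014 m and angle between bowl's own z axis and vertical below 0.15 rad and linear speed of bowl below 0.05 m/s and x of plate_a in the frame of bin between -0.06 and 0.06 m and y of plate_a in the frame of bin between -0.06 and 0.06 m and z of plate_a in the frame of bin between -0.006 and 0.044 m and angle between the z axis of each of plate_a, plate_b, plate_c, plate_d and the z axis of bin, either way round below 0.09 rad and linear speed of each of plate_a, plate_b, plate_c, plate_d below 0.02 m/s and x of plate_b in the frame of bin between -0.06 and 0.06 m and y of plate_b in the frame of bin between -0.06 and 0.06 m and z of plate_b in the frame of bin between -0.006 and 0.044 m and x of plate_c in the frame of bin between -0.06 and 0.06 m and y of plate_c in the frame of bin between -0.06 and 0.06 m and z of plate_c in the frame of bin between -0.006 and 0.044 m and x of plate_d in the frame of bin between -0.06 and 0.06 m and y of plate_d in the frame of bin between -0.06 and 0.06 m and z of plate_d in the frame of bin between -0.006 and 0.044 m); the robot touches nothing.
It fails at once if plate_a is punched more than 8 mm off its cross (contact force between punch and plate_a above 3 N and z of plate_a in the frame of press below 0.019 m and horizontal distance between plate_a_mark and punch_tip above 0.008 m).
It fails at once if plate_b is punched more than 8 mm off its cross (contact force between punch and plate_b above 3 N and z of plate_b in the frame of press below 0.019 m and horizontal distance between plate_b_mark and punch_tip above 0.008 m).
It fails at once if plate_c is punched more than 8 mm off its cross (contact force between punch and plate_c above 3 N and z of plate_c in the frame of press below 0.019 m and horizontal distance between plate_c_mark and punch_tip above 0.008 m).
It fails at once if plate_d is punched more than 8 mm off its cross (contact force between punch and plate_d above 3 N and z of plate_d in the frame of press below 0.019 m and horizontal distance between plate_d_mark and punch_tip above 0.008 m).
It fails at once if the fuel tap or vacuum cap is shifted by more than 60 mm (distance of any of fuel_tap, vacuum_cap from where it was at the start of the episode above 0.06 m).
Of plate_a, plate_c only 1 to 2 are there at a start; the rules pass over those that are not, and their reading is None.
At some moment in a run one of bowl may be knocked a few centimetres aside while the robot is not near it.
Once in a run the grip may slacken for a moment while it holds something.
It also fails if it takes over 210 s, if anything falls off the work surface, if the arm or the gripper's body presses on something with over 40 N, if the wrist force passes 120 N, or if a joint passes its speed limit or range.

## Working session

There is one attempt and no reset: what is moved stays moved. The work goes in short steps, Python scripts to look and compute and a shell command to move; the robot and the scene stay as the last step left them, time stands still between calls to the robot, and variables do not carry over. Pictures are saved under pics/ and viewed, and the job is handed in when it is done.

```bash
ls; mkdir -p pics; cat > h.py <<'E'
import numpy as np, cv2
from station import arm, viewer, spotter
from scipy.spatial.transform import Rotation as R
def att(f):
    a=np.array(f["attitude"])
    if a.shape==(3,3): return a
    if a.size==4: return R.from_quat(a).as_matrix()
    return R.from_euler('xyz',a).as_matrix()
def ray(f,p):
    d=np.array([(p[0]-f["cx"])/f["fx"],(p[1]-f["cy"])/f["fy"],1.]); return np.array(f["eye"]),att(f)@d
def hit(f,p,z):
    e,d=ray(f,p); return e+d*(z-e[2])/d[2]
def proj(f,P):
    c=att(f).T@(np.array(P)-np.array(f["eye"])); return np.array([c[0]/c[2]*f["fx"]+f["cx"],c[1]/c[2]*f["fy"]+f["cy"]])
def save(f,n,box=None,k=1):
    im=f["pixels"]
    if box: im=im[box[1]:box[3],box[0]:box[2]]
    if k!=1: im=cv2.resize(im,None,fx=k,fy=k,interpolation=cv2.INTER_CUBIC)
    cv2.imwrite("pics/"+n+".png",im)
E
python3 - <<'E'
from h import *
print(arm.get_state(), arm.nose_length)
for n in ["scene","top","wrist"]:
    f=viewer.grab_frame(n); save(f,"a_"+n); print(n,f["eye"],f["attitude"],f["fx"],f["cx"],f["cy"])
    for l in ["plate_a","plate_a_mark","press","punch_tip","punch_knob","bin","tray","bowl","stackboard","fuel_tap","vacuum_cap"]:
        print(l,[(round(d["conf"],2),np.round(d["at"]).tolist()) for d in spotter.tip_of(n,l)][:5])
E
```

```text
pics
{'t': 0.0, 'q': array([-9.66897834e-01,  3.59372176e-01,  1.10580202e-02, -3.52632567e-04,
       -1.22409751e+00, -2.88111345e-01]), 'qd': array([ 9.09226011e-05,  6.75821773e-04, -5.23509704e-04,  9.39694391e-04,
        5.87216808e-04,  5.14690028e-04]), 'joint_efforts': array([ 4.38422103e-04, -5.82718134e+01,  2.93053901e+01,  6.99716672e+00,
        6.68471883e-03, -1.82245576e-04]), 'eef_pos': array([ 0.20944808, -0.64113269,  0.20653141]), 'ee_rot': array([0.0857298 , 1.56914731, 1.97219318]), 'force': array([-0.7191257 , -0.56788416, -0.26251618]), 'moment': array([0.02790054, 0.06503364, 0.00587023]), 'width': 0.08744621127576073} 0.019
scene [ 0.95030492 -0.05774239  0.9390627 ] [-2.5501473  -0.00791249  1.4818466 ] 409.900621739638 271.7968994724124 206.26147333503093
plate_a [(0.86, [180.0, 232.0]), (0.72, [159.0, 175.0]), (0.66, [138.0, 233.0]), (0.6, [138.0, 239.0]), (0.58, [374.0, 222.0])]
plate_a_mark []
press [(0.86, [268.0, 286.0]), (0.34, [159.0, 239.0])]
punch_tip []
punch_knob [(0.59, [271.0, 280.0])]
bin [(0.71, [373.0, 214.0])]
tray [(0.62, [378.0, 309.0]
[... 431 characters left out ...]
, [410.0, 213.0])]
punch_tip [(0.73, [293.0, 131.0])]
punch_knob [(0.45, [299.0, 117.0])]
bin [(0.59, [186.0, 211.0]), (0.21, [420.0, 149.0])]
tray [(0.8, [208.0, 133.0])]
bowl [(0.84, [286.0, 186.0]), (0.73, [211.0, 134.0]), (0.44, [409.0, 218.0]), (0.42, [422.0, 151.0])]
stackboard [(0.8, [389.0, 216.0]), (0.57, [422.0, 150.0])]
fuel_tap [(0.64, [149.0, 147.0])]
vacuum_cap [(0.76, [424.0, 150.0])]
wrist [ 0.13622094 -0.66572384  0.38320211] [ 2.85309131e+00 -1.18282914e-04  1.88615948e+00] 349.42899828111933 280.06403844004166 209.79673981097613
plate_a [(0.8, [554.0, 242.0])]
plate_a_mark []
press []
punch_tip []
punch_knob []
bin []
tray []
bowl []
stackboard []
fuel_tap []
vacuum_cap []
```

View pics/a_scene.png

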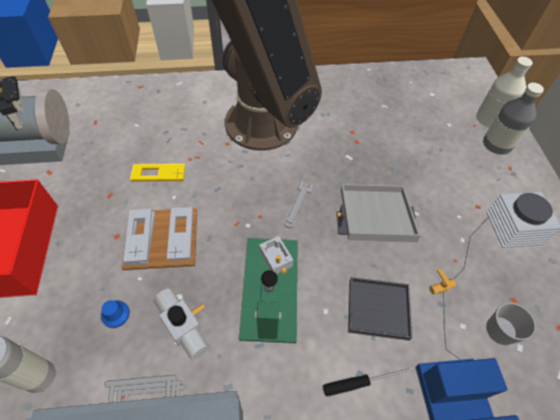

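View pics/a_top.png

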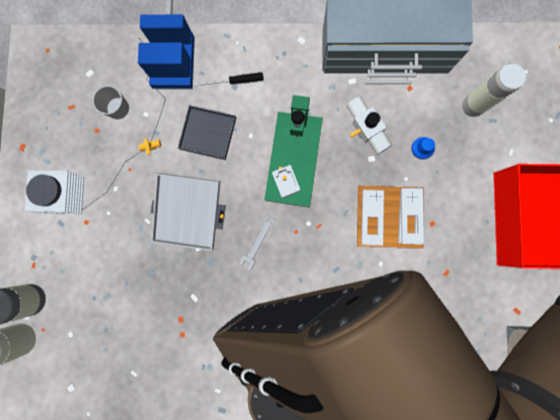

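View pics/a_wrist.png

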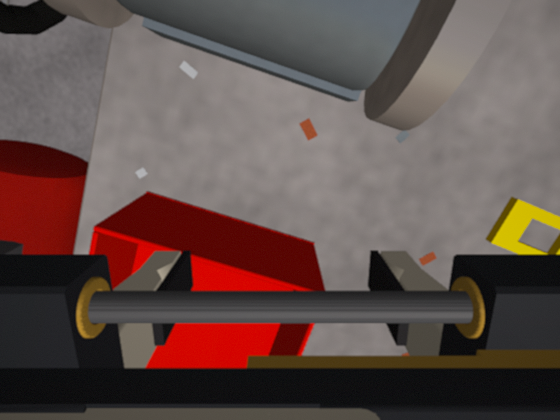

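```bash
python3 - <<'E'
from h import *
f=viewer.grab_frame("top"); np.save("top.npy",f,allow_pickle=True)
save(f,"b_stack",(340,170,440,260),7); save(f,"b_press",(250,80,350,220),4)
save(f,"b_bin",(140,90,240,260),4)
g=viewer.grab_frame("scene"); np.save("scene.npy",g,allow_pickle=True)
save(g,"b_stack2",(110,190,210,280),7)
E
```

```text
(no output)
```

View pics/b_stack.png

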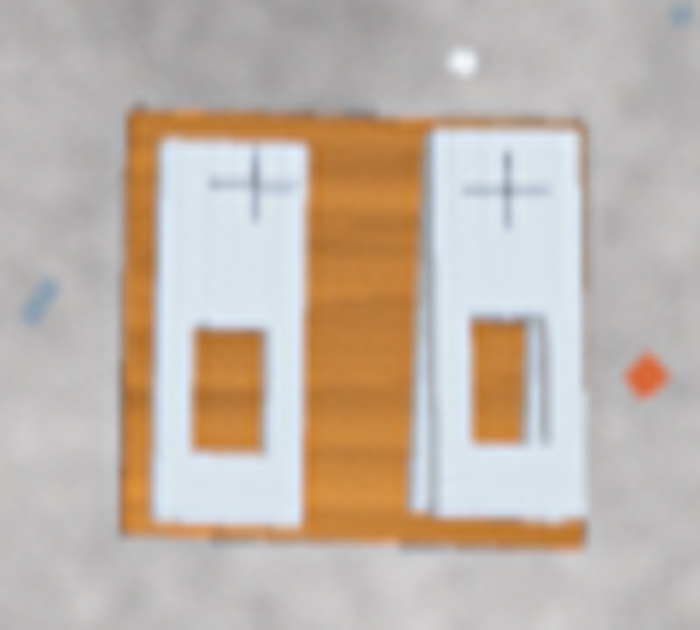

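View pics/b_press.png

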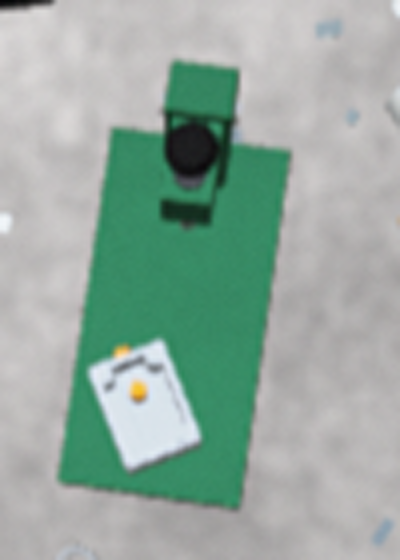

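View pics/b_bin.png

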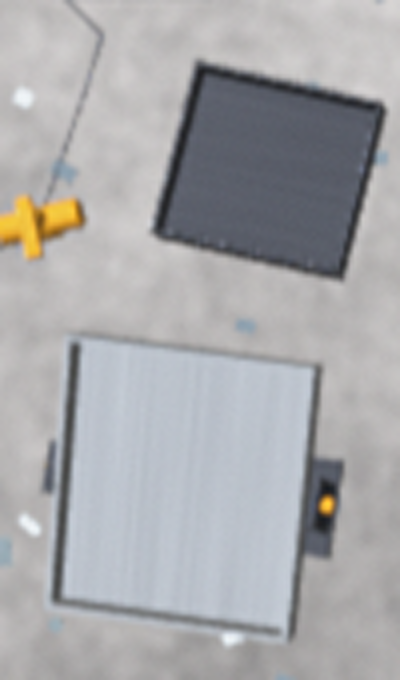

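View pics/b_stack2.png

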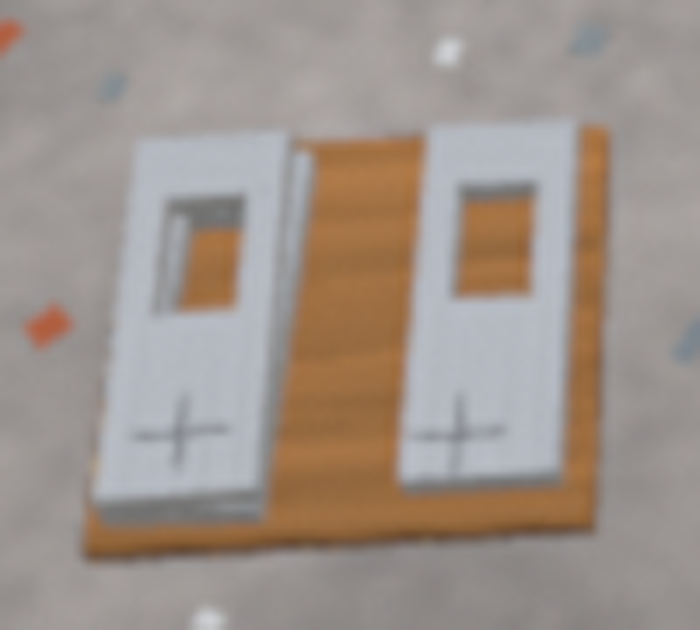

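```bash
cat >> h.py <<'E'
def quad(f,pts,z,off=(0,0),k=1):
    P=np.array([hit(f,((p[0]+.5)/k-.5+off[0],(p[1]+.5)/k-.5+off[1]),z)[:2] for p in pts])
    c=P.mean(0); 
    return P,c
def rep(n,f,pts,z,off=(0,0),k=1):
    # pts order: far-left, far-right, near-right, near-left (x axis near->far)
    P,c=quad(f,pts,z,off,k)
    v=P[0]+P[1]-P[2]-P[3]; w=P[0]+P[3]-P[1]-P[2]
    print(n,"c",np.round(c,4),"yaw x",round(np.degrees(np.arctan2(v[1],v[0])),2),"yaw y",round(np.degrees(np.arctan2(w[1],w[0]))-90,2),"L",round(np.linalg.norm(v)/2,4),"W",round(np.linalg.norm(w)/2,4))
    return c,np.arctan2(v[1],v[0])
E
python3 - <<'E'
from h import *
f=np.load("top.npy",allow_pickle=True).item()
rep("press",f,[(112,128),(291,151),(239,508),(60,482)],.015,(250,80),4)
rep("bowl",f,[(88,367),(162,340),(201,440),(128,470)],.051,(250,80),4)
rep("tray",f,[(198,62),(385,104),(343,278),(154,236)],.022,(140,90),4)
rep("plateb",f,[(161,138),(309,143),(300,525),(152,522)],.024,(340,170),7)
rep("platec",f,[(434,129),(580,130),(587,519),(434,515)],.036,(340,170),7)
rep("board",f,[(132,112),(583,119),(585,547),(122,533)],.012,(340,170),7)
rep("bin rim",f,[(70,338),(320,368),(292,638),(50,605)],.07,(140,90),4)
for l,o in [((255,186),.024),((507,189),.036)]: print(hit(f,((l[0]+.5)/7-.5+340,(l[1]+.5)/7-.5+170),o))
E
```

```text
press c [ 0.5594 -0.0214] yaw x -7.49 yaw y -7.45 L 0.2581 W 0.1278
bowl c [ 0.4898 -0.0011] yaw x 21.83 yaw y 22.02 L 0.0749 W 0.0536
tray c [0.6326 0.2259] yaw x -11.83 yaw y -12.39 L 0.1299 W 0.1394
plateb c [ 0.3964 -0.2399] yaw x -1.73 yaw y -0.78 L 0.1506 W 0.0575
platec c [ 0.4004 -0.344 ] yaw x -0.44 yaw y -0.18 L 0.1501 W 0.057
board c [ 0.3997 -0.2912] yaw x -1.19 yaw y -0.54 L 0.1685 W 0.179
bin rim c [0.4014 0.2665] yaw x -2.9 yaw y -6.47 L 0.1807 W 0.1681
[ 0.45363583 -0.24991885  0.024     ]
[ 0.45208153 -0.34422354  0.036     ]
```

```bash
cat >> h.py <<'E'
def jaw(s=None):
    s=s or arm.get_state(); M=R.from_euler('xyz',s["ee_rot"]).as_matrix(); return np.degrees(np.arctan2(M[1,2],M[0,2])),M
def need(x,y,z,yaw=None):
    """yaw: heading of jaw axis deg"""
    s=arm.get_state(); j,M=jaw(s); d=(np.array([x,y,z])-s["eef_pos"])/.5
    t=None if yaw is None else (yaw-j+90)%180-90
    print("t",round(s["t"],1),"at",np.round(s["eef_pos"],4),"jaw",round(j,2),"tooldown",np.round(M[:,0],3)[:2],"w",round(s["width"],4),"F",np.round(s["force"],1),"| travel",np.round(d,4),"spin",None if t is None else round(t/45,4),"rows",int(np.ceil(np.linalg.norm(d)/.1)),0 if t is None else int(np.ceil(abs(t)/8.59)))
E
python3 -c "
from h import *
need(.49,-.001,.25,111.9)"
```

```text
t 1.9 at [ 0.2096 -0.6416  0.2075] jaw 108.1 tooldown [ 0. -0.] w 0.0877 F [0.7 0.2 0.2] | travel [0.5607 1.2812 0.085 ] spin 0.0845 rows 15 1
```

```bash
python3 -m handwheel '{"gripper":[1,1,1,1,1,1,1,1,1,1,1],"travel":[[0.02,0.08,0.08],[0.08,0.16,0.08],[0.12,0.25,0.08],[0.16,0.34,0.08],[0.2,0.43,0.08],[0.24,0.52,0.08],[0.28,0.61,0.08],[0.32,0.7,0.08],[0.36,0.79,0.08],[0.4,0.88,0.08],[0.44,0.97,0.08]],"spin":[0.08,0.08,0.08,0.08,0.08,0.08,0.08,0.08,0.08,0.08,0.08]}' 30
python3 -c "
from h import *
need(.49,-.001,.25,111.9)"
```

```text
t: 3.0
eef_pos: [0.4301, -0.1546, 0.248]
ee_rot: [-1.929, 1.569, 0.02]
force: [1.8, -1.1, 0.2]
width: 0.0875
t 3.0 at [ 0.4301 -0.1546  0.248 ] jaw 111.7 tooldown [0.001 0.   ] w 0.0875 F [ 1.8 -1.1  0.2] | travel [0.1199 0.3073 0.0039] spin 0.0043 rows 4 1
```

```bash
python3 -m handwheel '{"gripper":[1,1,1,1,1],"travel":[[0.03,0.08,0],[0.06,0.16,0],[0.09,0.24,0],[0.12,0.31,0],[0.12,0.31,0]],"spin":[0,0,0,0,0]}'
python3 - <<'E'
from h import *
need(.49,-.001,.25,111.9)
f=viewer.grab_frame("wrist"); save(f,"c_wrist"); np.save("w.npy",f,allow_pickle=True)
print(f["eye"])
E
```

```text
t: 3.5
eef_pos: [0.4911, 0.0018, 0.2474]
ee_rot: [-1.5, 1.57, 0.453]
force: [-0.1, -0.3, -0.2]
width: 0.0875
t 3.5 at [0.4911 0.0018 0.2474] jaw 111.89 tooldown [0.001 0.   ] w 0.0875 F [-0.1 -0.3 -0.2] | travel [-0.0022 -0.0055  0.0053] spin 0.0002 rows 1 1
[ 0.41936437 -0.02720845  0.42304398]
```

View pics/c_wrist.png

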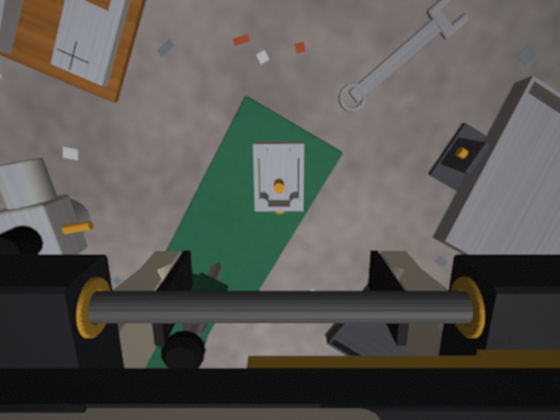

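```bash
python3 - <<'E'
from h import *
f=np.load("w.npy",allow_pickle=True).item()
# far-left in world sense: image bottom = +x ; left(+y) = image right
rep("bowl",f,[(304,211.5),(253.5,212),(252.5,143.5),(304,144)],.051)
need(.49,-.001,.042,111.9)
for p,z in [((247,96.5),.015),((342,153),.015)]: print(hit(f,p,z))
E
```

```text
bowl c [ 0.4901 -0.0006] yaw x 22.2 yaw y 21.9 L 0.0747 W 0.0552
t 3.5 at [4.901e-01 2.000e-04 2.473e-01] jaw 111.87 tooldown [-0. -0.] w 0.0877 F [-0.1 -1.6 -0.7] | travel [-3.000e-04 -2.400e-03 -4.105e-01] spin 0.0007 rows 5 1
[ 0.42374012 -0.06495911  0.015     ]
[0.44122952 0.05920662 0.015     ]
```

```bash
python3 -m handwheel '{"gripper":[1,1,1,1,1,1,-1,-1,-1,-1,-1,-1],"travel":[[0,0,-0.09],[0,0,-0.18],[0,0,-0.27],[0,0,-0.36],[0,0,-0.41],[0,0,-0.41],[0,0,-0.41],[0,0,-0.41],[0,0,-0.41],[0,0,-0.41],[0,0,-0.41],[0,0,-0.41]],"spin":[0,0,0,0,0,0,0,0,0,0,0,0]}' 30
python3 -c "
from h import *
need(.6326,.2259,.2,78)"
```

```text
t: 4.75
eef_pos: [0.4898, -0.0015, 0.0429]
ee_rot: [-1.548, 1.57, 0.401]
force: [-0.3, 0.3, -0.2]
width: 0.0449
t 4.8 at [ 0.4898 -0.0015  0.0429] jaw 111.7 tooldown [0.001 0.   ] w 0.0449 F [-0.3  0.3 -0.2] | travel [0.2856 0.4548 0.3142] spin -0.7489 rows 7 4
```

```bash
python3 - <<'E'
from h import *
print(arm.get_state()["width"])
f=viewer.grab_frame("wrist"); save(f,"d_wrist")
f=viewer.grab_frame("top"); save(f,"d_top",(200,80,400,230),4);f=viewer.grab_frame("scene"); save(f,"d_sc",(200,180,350,300),5)
E
```

```text
0.04489232624911588
```

View pics/d_wrist.png

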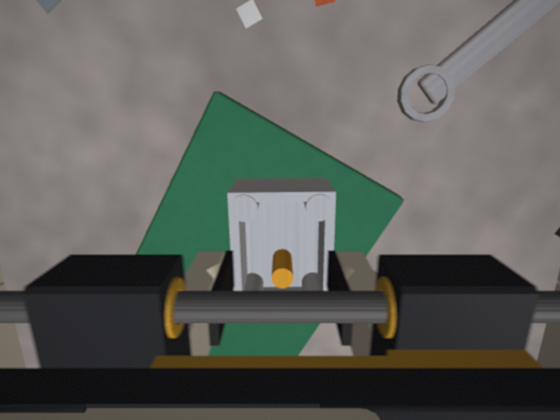

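View pics/d_sc.png

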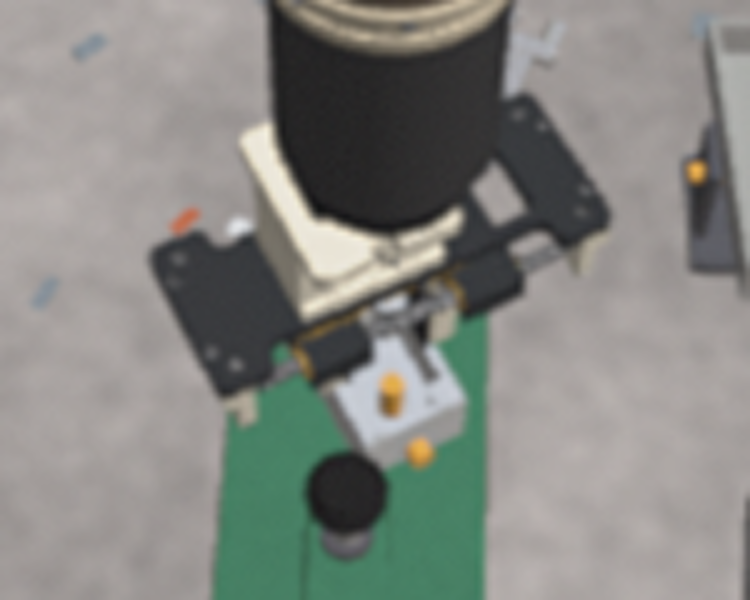

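```bash
python3 -m handwheel '{"gripper":[-1,-1,-1,-1,-1,-1,-1,-1,-1,-1,-1,-1],"travel":[[0,0,0.08],[0,0,0.16],[0,0,0.24],[0,0.08,0.28],[0.03,0.16,0.28],[0.08,0.24,0.28],[0.13,0.32,0.28],[0.19,0.38,0.28],[0.25,0.43,0.28],[0.285,0.455,0.28],[0.285,0.455,0.28],[0.285,0.455,0.28]],"spin":[0,0,0,-0.1,-0.25,-0.4,-0.55,-0.7,-0.75,-0.75,-0.75,-0.75]}'
python3 - <<'E'
from h import *
need(.6326,.2259,.033,78)
f=viewer.grab_frame("wrist"); save(f,"e_wrist");f=viewer.grab_frame("top"); save(f,"e_top")
E
```

```text
t: 6.1
eef_pos: [0.6317, 0.2258, 0.1814]
ee_rot: [2.302, 1.569, -2.621]
force: [0.4, -0.9, -0.3]
width: 0.0002
t 6.1 at [0.6317 0.2258 0.1814] jaw 77.95 tooldown [-0.002 -0.001] w 0.0002 F [ 0.4 -0.9 -0.3] | travel [ 1.800e-03  1.000e-04 -2.967e-01] spin 0.001 rows 3 1
```

View pics/e_wrist.png

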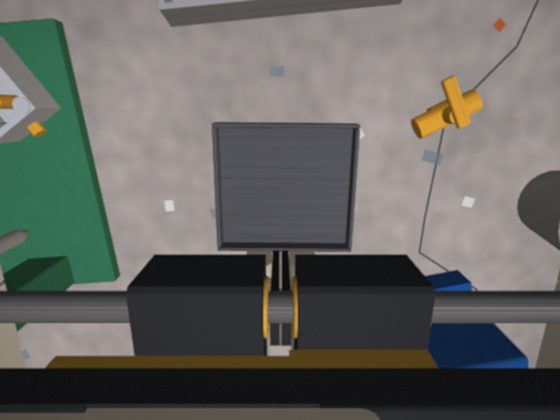

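View pics/e_top.png

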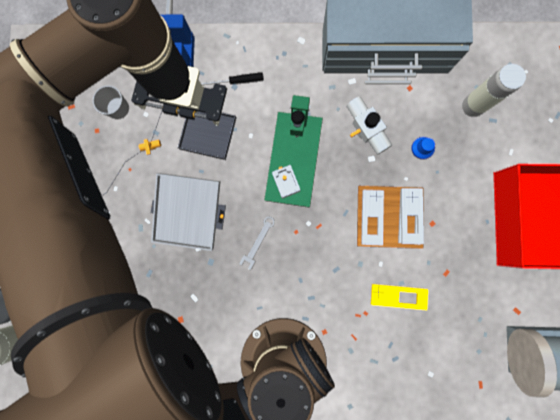

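```bash
python3 -m handwheel '{"gripper":[1,1,1,1,1,1,1,1,1,1],"travel":[[-0.03,-0.02,0.1],[-0.06,-0.06,0.14],[-0.1,-0.14,0.14],[-0.14,-0.22,0.14],[-0.18,-0.3,0.14],[-0.22,-0.38,0.14],[-0.26,-0.43,0.14],[-0.285,-0.455,0.14],[-0.285,-0.455,0.14],[-0.285,-0.455,0.14]],"spin":[0.1,0.2,0.3,0.4,0.5,0.6,0.7,0.75,0.75,0.75]}'
python3 - <<'E'
from h import *
need(.49,-.001,.042,111.9)
f=viewer.grab_frame("wrist"); save(f,"f_wrist"); np.save("w.npy",f,allow_pickle=True)
f=viewer.grab_frame("scene"); save(f,"f_sc",(220,220,320,300),7)
E
```

```text
t: 7.2
eef_pos: [0.4892, -0.002, 0.2533]
ee_rot: [-1.538, 1.569, 0.41]
force: [0.6, 0.4, 0.7]
width: 0.0752
t 7.2 at [ 0.4892 -0.002   0.2533] jaw 111.61 tooldown [0.002 0.001] w 0.0752 F [0.6 0.4 0.7] | travel [ 0.0016  0.002  -0.4226] spin 0.0065 rows 5 1
```

View pics/f_wrist.png

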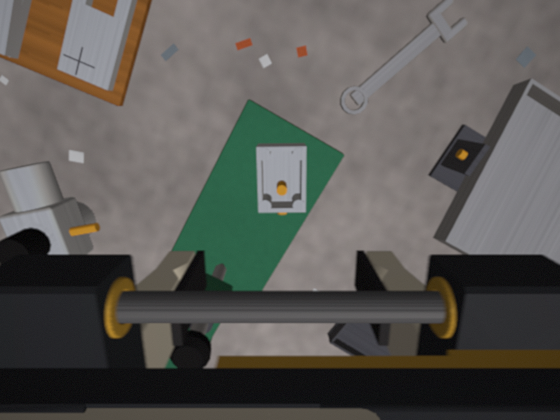

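View pics/f_sc.png

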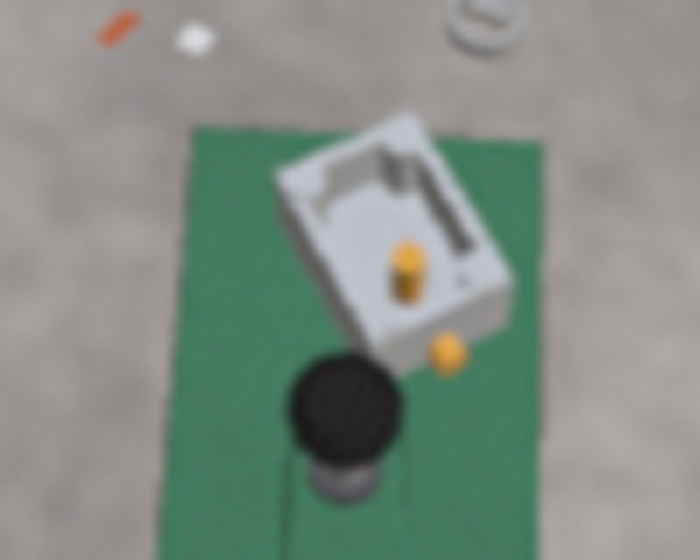

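```bash
python3 - <<'E'
from h import *
f=np.load("w.npy",allow_pickle=True).item()
s=arm.get_state(); print(np.array(f["eye"])-s["eef_pos"], f["attitude"])
rep("bowl",f,[(307,213),(257.5,213.5),(256.5,146),(306.5,146)],.051)
g=dict(f); g["eye"]=np.array(f["eye"])+np.array([.4898,-.0015,.0429])-s["eef_pos"]
c=np.array([.49,-.001]);a=np.radians(22)
u=np.array([np.cos(a),np.sin(a)]);v=np.array([-u[1],u[0]])
for sx,sy in [(-1,-1),(-1,1),(1,-1),(1,1)]:
    print(sx,sy,proj(g,[*(c+sx*.037*u+sy*.027*v),.051]))
print(proj(g,[.49,-.001,.0429]),proj(g,[.49,-.001,.024]))
E
```

```text
[-0.07270858 -0.02937826  0.17614295] [ 2.85103082e+00 -1.45260808e-04  1.94747247e+00]
bowl c [4.902e-01 4.000e-04] yaw x 22.29 yaw y 21.89 L 0.0754 W 0.0548
-1 -1 [226.89318395 193.80957841]
-1 1 [335.97962697 193.03249258]
1 -1 [233.66823983 323.10447285]
1 1 [330.84494325 322.48243025]
[281.78057397 255.49344614] [281.62758472 242.50873599]
```

```bash
python3 -m handwheel '{"gripper":[1,1,1,1,1,1,-1,-1,-1,-1,-1,-1,-1,-1,-1,-1,-1],"travel":[[0,0,-0.09],[0,0,-0.18],[0,0,-0.27],[0,0,-0.36],[0,0,-0.42],[0,0,-0.42],[0,0,-0.42],[0,0,-0.42],[0,0,-0.42],[0,0,-0.42],[0,0,-0.42],[0,0,-0.42],[0,0,-0.42],[0,0,-0.42],[0,0,-0.42],[0,0,-0.42],[0,0,-0.42]],"spin":[0,0,0,0,0,0,0,0,0,0,0,0,0,0,0,0,0]}' 40

```

```text
t: 9.0
eef_pos: [0.4896, -0.0016, 0.0424]
ee_rot: [1.643, 1.571, -2.691]
force: [-0.8, 0.4, -0.2]
width: 0.0051
```

```bash
python3 - <<'E'
from h import *
f=viewer.grab_frame("wrist"); save(f,"g_wrist"); 
f=viewer.grab_frame("scene"); save(f,"g_sc",(200,180,340,290),5)
f=viewer.grab_frame("top"); save(f,"g_top",(240,80,380,220),4)
E
```

```text
(no output)
```

View pics/g_wrist.png

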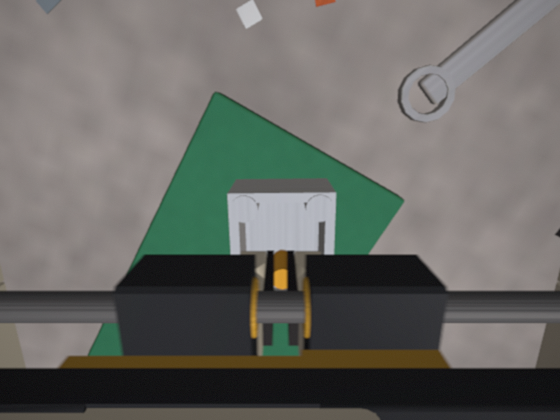

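View pics/g_sc.png

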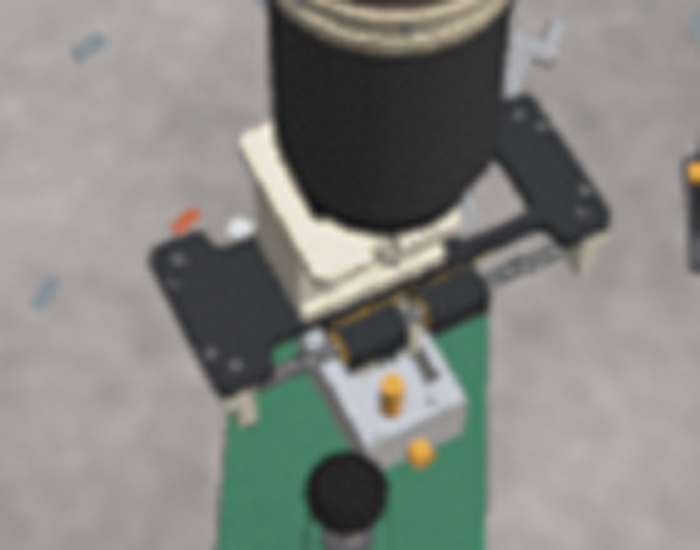

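```bash
python3 - <<'E'
from h import *
f=np.load("scene.npy",allow_pickle=True).item()
for z in (.0,.024,.042,.06,.09,.12): print(z,(proj(f,[.4896,-.0016,z])-[200,180])*5)
g=viewer.grab_frame("wrist"); 
for z in (.024,.042,.06,.09,.12): print(z,proj(g,[.4896,-.0016,z]))
save(g,"g2_wrist",(180,170,380,370),4)
g=viewer.grab_frame("scene");save(g,"g2_sc",(240,220,310,280),10)
E
```

```text
0.0 [373.9159886  404.82026247]
0.024 [374.59029425 383.2405593 ]
0.042 [375.11359586 366.49341549]
0.06 [375.65271848 349.23995468]
0.09 [376.588413   319.29506207]
0.12 [377.57375745 287.76123033]
0.024 [280.29155822 241.40921644]
0.042 [280.31605079 253.64053467]
0.06 [280.34541232 268.30335885]
0.09 [280.40989446 300.50502773]
0.12 [280.5063268  348.66227081]
```

View pics/g2_wrist.png

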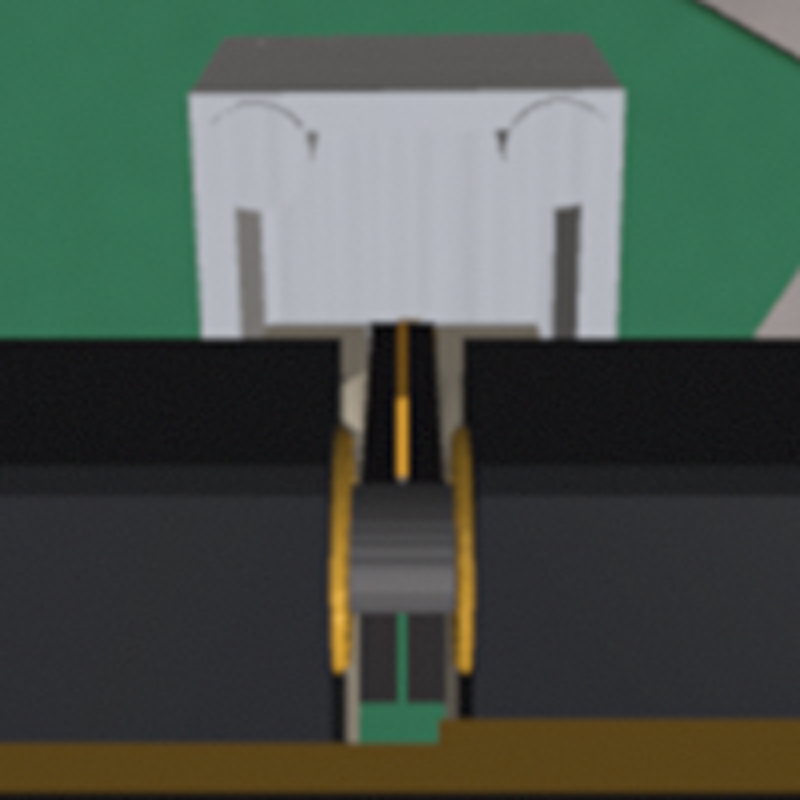

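View pics/g2_sc.png

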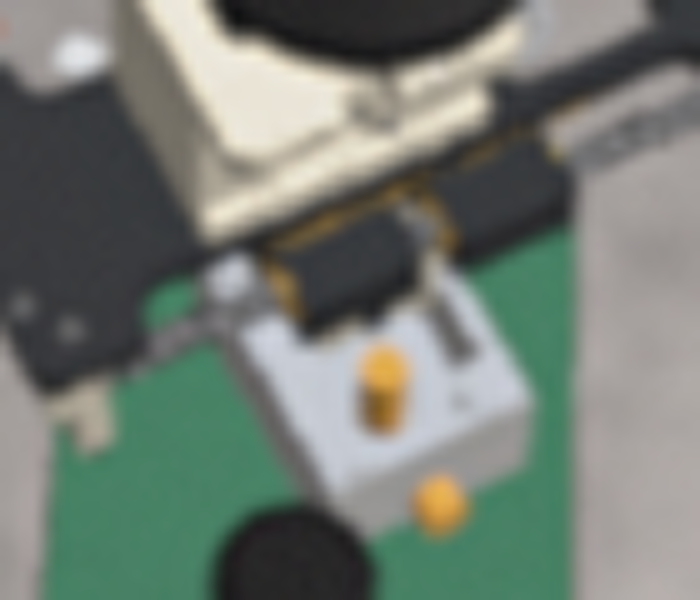

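```bash
python3 - <<'E'
from h import *
g=viewer.grab_frame("wrist"); s=arm.get_state(); print(s["width"],s["eef_pos"])
u=np.array([np.cos(np.radians(21.7)),np.sin(np.radians(21.7))])
for z in (.024,.03,.036,.042,.05,.06,.08): print(z,[ (proj(g,[*(s["eef_pos"][:2]+d*u),z])-[180,170])*4 for d in (-.0095,.0095)])
# try pushing? 
for l in ["bowl"]: print(spotter.tip_of("wrist",l))
E
```

```text
0.00025135260623330687 [ 0.48961874 -0.00160221  0.04244443]
0.024 [array([401.07553476, 225.35275411]), array([401.12224182, 344.40558242])]
0.03 [array([401.10419877, 239.20585454]), array([401.15146038, 361.23258267])]
0.036 [array([401.13456311, 253.88071442]), array([401.18236517, 379.0306877 ])]
0.042 [array([401.16678372, 269.45268833]), array([401.2151065 , 397.88646063])]
0.05 [array([401.21293873, 291.75905752]), array([401.26191308, 424.84242621])]
0.06 [array([401.27645706, 322.45699104]), array([401.32614704, 461.83484312])]
0.08 [array([401.42756979, 395.48863197]), array([401.47812491, 549.35908123])]
[{'at': [283.4, 233.9], 'conf': 0.67}]
```

```bash
python3 -m handwheel '{"gripper":[-1,-1,1,1,1,1,1,1,1,1,1,1,1,1,1,1],"travel":[[0,0,0.06],[0,0,0.12],[0,0,0.12],[0,0,0.12],[0,0,0.12],[0,0,0.12],[0,0,0.12],[0,0,0.12],[0,0,0.12],[0,0,0.12],[0,0,0.12],[0,0,0.12],[0,0,0.12],[0,0,0.06],[0,0,0],[0,0,-0.002]],"spin":[0,0,0,0,0,0,0,0,0,0,0,0,0,0,0,0]}' 40
python3 - <<'E'
from h import *
g=viewer.grab_frame("wrist"); save(g,"h_wrist")
g=viewer.grab_frame("scene");save(g,"h_sc",(230,210,320,280),8)
g=viewer.grab_frame("top"); save(g,"h_top",(240,130,330,220),7)
E
```

```text
t: 10.95
eef_pos: [0.487, -0.0024, 0.0386]
ee_rot: [1.479, 1.565, -2.855]
force: [-1.0, -1.0, 0.9]
width: 0.0872
```

View pics/h_wrist.png

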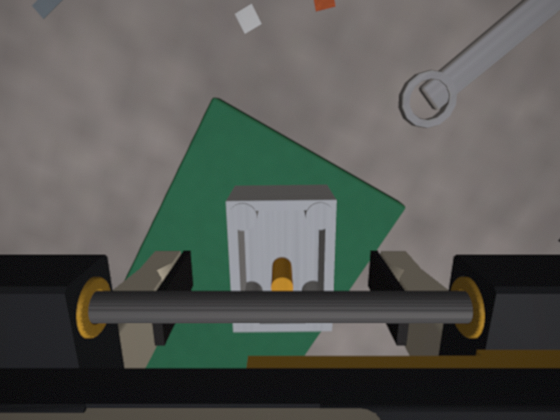

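View pics/h_top.png

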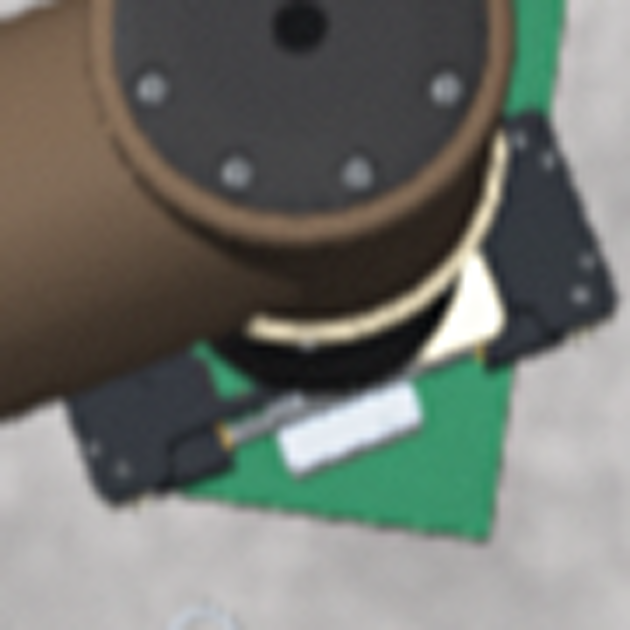

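View pics/h_sc.png

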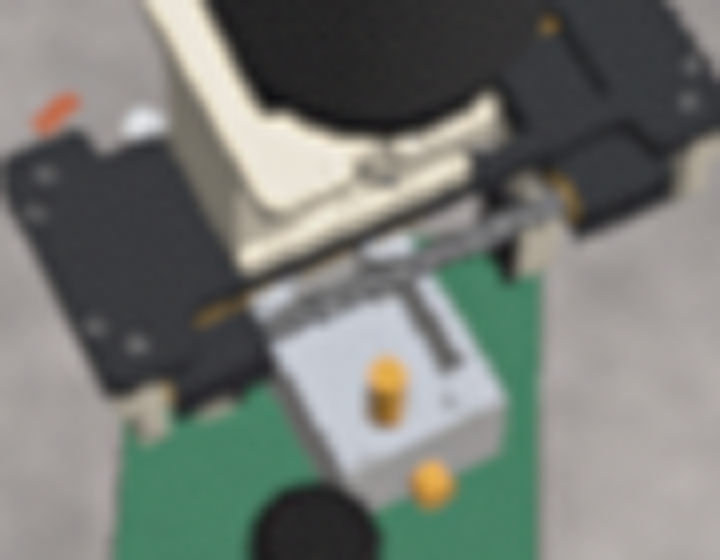

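```bash
python3 - <<'E'
from h import *
s=arm.get_state();print(s["eef_pos"],s["force"])
f=np.load("scene.npy",allow_pickle=True).item()
j,M=jaw(); v=M[:2,2]; u=np.array([v[1],-v[0]]); 
if v[1]<0: v=-v;u=-u
for z in (.018,.03,.04,.05,.06,.07,.09): print(z,[(proj(f,[*(s["eef_pos"][:2]+w*v+d*u),z])-[230,210])*8 for w,d in ((.044,.0095),(.06,.0095),(.044,-.0095))])
E
```

```text
[ 0.49026092 -0.00151435  0.04234527] [0.25051161 0.64046811 0.01347011]
0.018 [array([498.09274477, 351.70377022]), array([542.7369112 , 331.37424023]), array([469.5587637 , 303.70547974])]
0.03 [array([499.99756822, 333.91456778]), array([545.0684736 , 313.45878989]), array([471.16997022, 285.61410347])]
0.04 [array([501.61358549, 318.82253475]), array([547.04638607, 298.2607439 ]), array([472.53666503, 270.26821833])]
0.05 [array([503.25635143, 303.48069512]), array([549.05690349, 282.81216527]), array([473.92577167, 254.67068269])]
0.06 [array([504.9265357 , 287.88279487]), array([551.10083879, 267.10680764]), array([475.33784599, 238.8152553 ])]
0.07 [array([506.62483052, 272.02236943]), array([553.17903212, 251.13821528]), array([476.77346237, 222.69548682])]
0.09 [array([510.10863911, 239.48697808]), array([557.44169681, 218.38440289]), array([479.71771614, 189.63603578])]
```

```bash
python3 -m handwheel '{"gripper":[1,1,1,1,1,1,1,1,1,1],"travel":[[0,0,-0.01],[0,0,-0.02],[0,0,-0.02],[0,0,-0.02],[0,0,-0.02],[0,0,-0.02],[0,0,-0.02],[0,0,-0.02],[0,0,-0.02],[0,0,-0.02]],"spin":[0,0,0,0,0,0,0,0,0,0]}' 40

```

```text
t: 12.1
eef_pos: [0.4896, -0.0016, 0.0315]
ee_rot: [-2.242, 1.571, -0.292]
force: [0.4, 0.9, 0.4]
width: 0.0873
```

```bash
python3 -m handwheel '{"gripper":[1,1,1,1],"travel":[[0,0,-0.01],[0,0,-0.02],[0,0,-0.03],[0,0,-0.03]],"spin":[0,0,0,0]}' 40
python3 - <<'E'
from h import *
g=viewer.grab_frame("scene");save(g,"i_sc",(230,210,320,280),8)
g=viewer.grab_frame("wrist");save(g,"i_w",(80,150,480,400),2)
s=arm.get_state();print(s["eef_pos"],s["force"])
E
```

```text
t: 12.5
eef_pos: [0.4889, -0.0019, 0.0155]
ee_rot: [1.513, 1.569, -2.821]
force: [-0.4, 0.8, -0.4]
width: 0.0876
[ 0.48944363 -0.00170801  0.01617208] [ 0.11612323 -0.02634847  0.2502043 ]
```

View pics/i_sc.png

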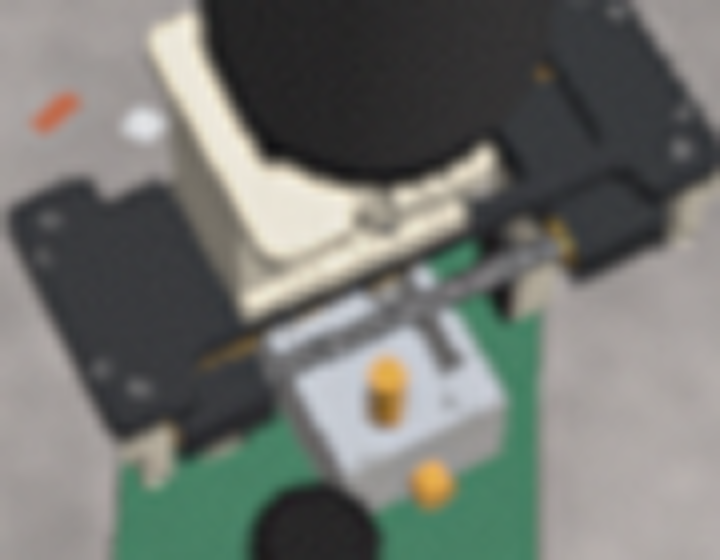

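View pics/i_w.png

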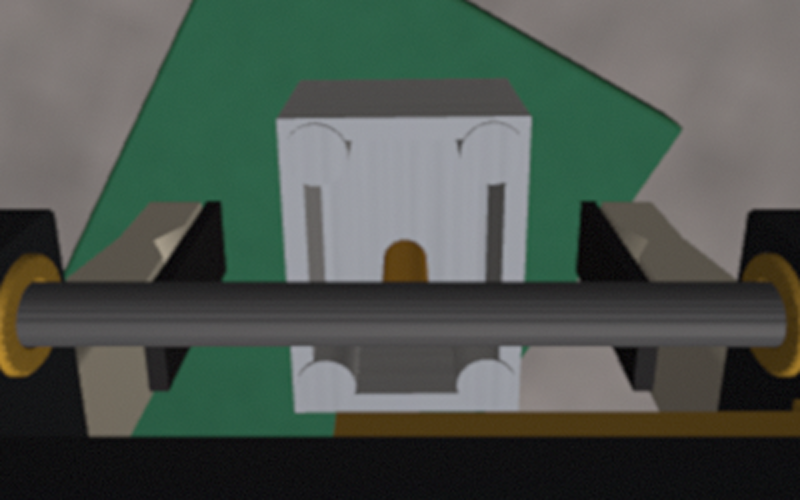

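```bash
python3 -m handwheel '{"gripper":[1,1,-1,-1,-1,-1,-1,-1,-1,-1,-1],"travel":[[0,0,-0.007],[0,0,-0.014],[0,0,-0.014],[0,0,-0.014],[0,0,-0.014],[0,0,-0.014],[0,0,-0.014],[0,0,-0.014],[0,0,-0.014],[0,0,-0.014],[0,0,-0.014]],"spin":[0,0,0,0,0,0,0,0,0,0,0]}' 30

```

```text
t: 13.7
eef_pos: [0.4897, -0.0016, 0.0096]
ee_rot: [-1.557, 1.571, 0.393]
force: [-1.0, 0.6, 2.4]
width: 0.0539
```

```bash
python3 -m handwheel '{"gripper":[-1,-1,-1,-1,-1,-1,-1,-1,-1,-1,-1,-1,-1],"travel":[[0,0,0.04],[0,0,0.1],[0,0,0.18],[0,0.04,0.24],[0.02,0.12,0.26],[0.06,0.2,0.26],[0.11,0.28,0.26],[0.17,0.35,0.26],[0.22,0.4,0.26],[0.26,0.44,0.26],[0.285,0.455,0.26],[0.285,0.455,0.26],[0.285,0.455,0.26]],"spin":[0,0,0,-0.1,-0.25,-0.4,-0.55,-0.7,-0.75,-0.75,-0.75,-0.75,-0.75]}'
python3 - <<'E'
from h import *
need(.6326,.2259,.0,78)
f=viewer.grab_frame("wrist"); save(f,"j_wrist")
E
```

```text
t: 15.0
eef_pos: [0.6314, 0.2255, 0.1384]
ee_rot: [2.233, 1.569, -2.69]
force: [-0.8, -0.2, -2.4]
width: 0.0535
t 15.0 at [0.6314 0.2255 0.1384] jaw 77.93 tooldown [-0.002 -0.001] w 0.0535 F [-0.8 -0.2 -2.4] | travel [ 0.0025  0.0009 -0.2768] spin 0.0015 rows 3 1
```

View pics/j_wrist.png

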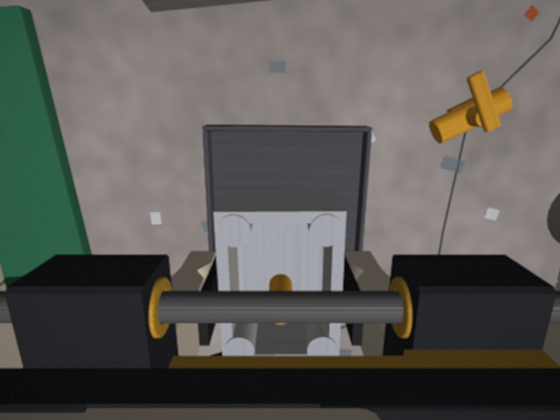

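```bash
python3 -m handwheel '{"gripper":[-1,-1,-1,-1,-1,-1,-1,0.5,0.5,0.5,0.5,0.5,0.5],"travel":[[0,0,-0.08],[0,0,-0.16],[0,0,-0.23],[0,0,-0.26],[0,0,-0.275],[0,0,-0.275],[0,0,-0.275],[0,0,-0.275],[0,0,-0.275],[0,0,-0.275],[0,0,-0.275],[0,0,-0.2],[0,0,-0.1]],"spin":[0,0,0,0,0,0,0,0,0,0,0,0,0]}'
python3 -m handwheel '{"gripper":[1,1,1,1],"travel":[[0,0,0.1],[-0.05,-0.08,0.12],[-0.1,-0.16,0.12],[-0.15,-0.24,0.12]],"spin":[0,0,0,0]}'
python3 - <<'E'
from h import *
f=viewer.grab_frame("scene"); save(f,"k_sc",(320,250,440,360),5)
need(.396,-.24,.15,88.6)
E
```

```text
t: 16.35
eef_pos: [0.6302, 0.2248, 0.0875]
ee_rot: [2.343, 1.565, -2.581]
force: [1.3, 0.6, 0.8]
width: 0.0659
t: 16.75
eef_pos: [0.5563, 0.105, 0.1502]
ee_rot: [-0.792, 1.569, 0.569]
force: [0.6, -0.6, 0.3]
width: 0.0866
t 16.8 at [0.5514 0.1    0.1498] jaw 77.84 tooldown [-0.002 -0.   ] w 0.0874 F [-8.5 -4.8 -2.8] | travel [-3.108e-01 -6.799e-01  4.000e-04] spin 0.2391 rows 8 2
```

View pics/k_sc.png

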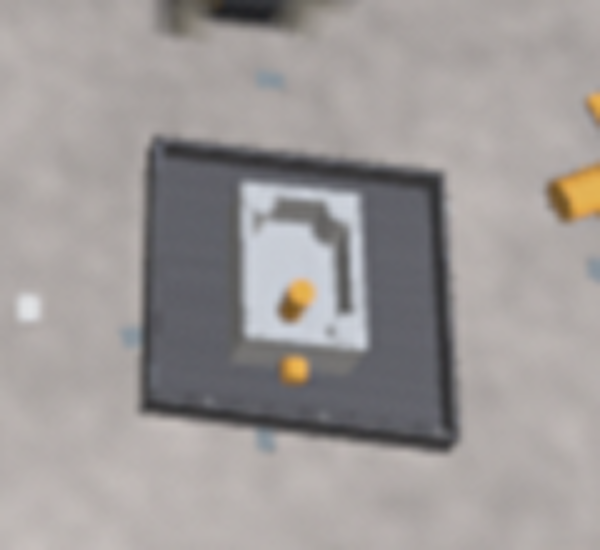

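```bash
python3 -m handwheel '{"gripper":[1,1,1,1,1,1,1,1,1,1],"travel":[[-0.06,-0.06,0],[-0.12,-0.14,0],[-0.18,-0.22,0],[-0.22,-0.31,0],[-0.25,-0.4,0],[-0.28,-0.49,0],[-0.31,-0.58,0],[-0.31,-0.66,0],[-0.31,-0.68,0],[-0.31,-0.68,0]],"spin":[0,0.1,0.2,0.24,0.24,0.24,0.24,0.24,0.24,0.24]}'
python3 - <<'E'
from h import *
need(.376,-.24,.15,88.6)
f=viewer.grab_frame("wrist"); save(f,"l_w"); np.save("w.npy",f,allow_pickle=True)
f=viewer.grab_frame("top"); save(f,"l_top",(230,70,450,270),3); np.save("top2.npy",f,allow_pickle=True)
E
```

```text
t: 17.8
eef_pos: [0.4018, -0.2354, 0.1494]
ee_rot: [1.852, 1.571, -2.886]
force: [0.4, 1.0, -0.2]
width: 0.0875
t 17.8 at [ 0.4018 -0.2354  0.1494] jaw 88.57 tooldown [-0. -0.] w 0.0875 F [ 0.4  1.  -0.2] | travel [-0.0517 -0.0092  0.0012] spin 0.0008 rows 1 1
```

View pics/l_w.png

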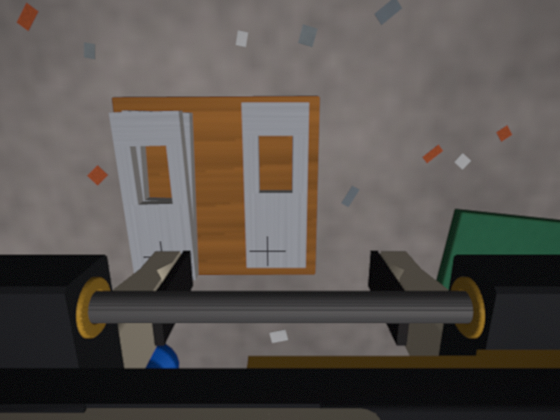

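View pics/l_top.png

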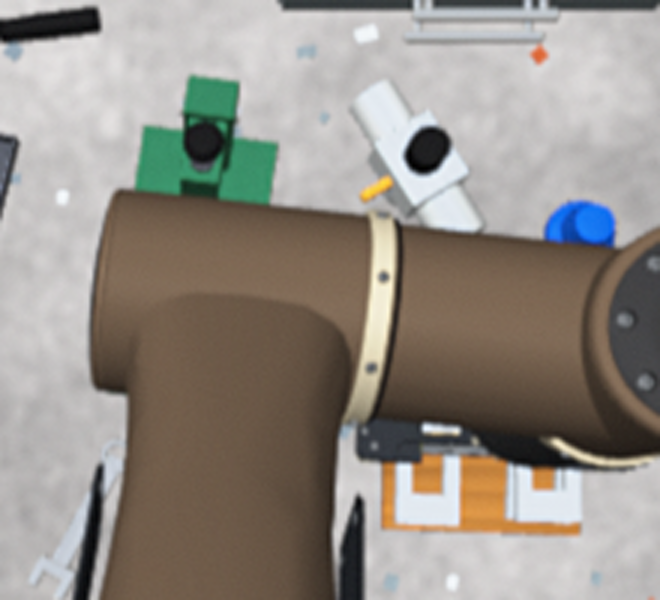

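```bash
python3 - <<'E'
from h import *
f=np.load("w.npy",allow_pickle=True).item(); save(f,"l_w2",(220,90,330,280),4)
E
```

```text
(no output)
```

View pics/l_w2.png

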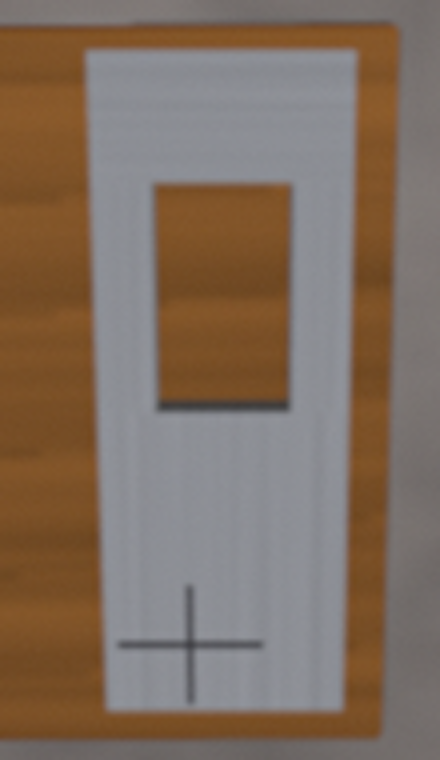

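```bash
python3 - <<'E'
from h import *
f=np.load("w.npy",allow_pickle=True).item()
c,a=rep("b",f,[(345,711),(106,711),(86,49),(358,49)],.024,(220,90),4)
m=hit(f,((190.5)/4-.5+220,645.5/4-.5+90),.024)[:2]
d=m-c; print(m, [d@[np.cos(a),np.sin(a)], d@[-np.sin(a),np.cos(a)]])
g=c-.02*np.array([np.cos(a),np.sin(a)]); print(g)
need(g[0],g[1],.0,90+np.degrees(a))
E
```

```text
b c [ 0.3959 -0.2395] yaw x -1.37 yaw y -1.46 L 0.1495 W 0.0562
[ 0.45355647 -0.24903086] [np.float64(0.05786934461592427), np.float64(-0.008185757214434142)]
[ 0.37590558 -0.23898196]
t 17.9 at [ 0.402  -0.2339  0.1494] jaw 88.69 tooldown [-0.  0.] w 0.0879 F [ 0.5  0.9 -0.1] | travel [-0.0522 -0.0102 -0.2988] spin -0.0015 rows 4 1
```

```bash
python3 -m handwheel '{"gripper":[1,1,1,1,1,1,1,1],"travel":[[-0.05,-0.01,-0.05],[-0.053,-0.01,-0.12],[-0.053,-0.01,-0.2],[-0.053,-0.01,-0.26],[-0.053,-0.01,-0.285],[-0.053,-0.01,-0.295],[-0.053,-0.01,-0.3],[-0.053,-0.01,-0.3]],"spin":[0,0,0,0,0,0,0,0]}' 40
python3 - <<'E'
from h import *
need(.3759,-.239,-.003,88.6)
f=viewer.grab_frame("scene"); save(f,"m_sc",(110,180,220,280),7)
s=viewer.grab_frame("wrist"); save(s,"m_w",(80,150,480,400),2)
E
```

```text
t: 18.7
eef_pos: [0.3763, -0.2387, -0.0]
ee_rot: [-1.718, 1.57, -0.168]
force: [0.3, -0.2, 0.4]
width: 0.088
t 18.7 at [ 0.3763 -0.2387 -0.    ] jaw 88.81 tooldown [ 0.001 -0.   ] w 0.088 F [ 0.3 -0.2  0.4] | travel [-0.0008 -0.0006 -0.0059] spin -0.0046 rows 1 1
```

View pics/m_sc.png

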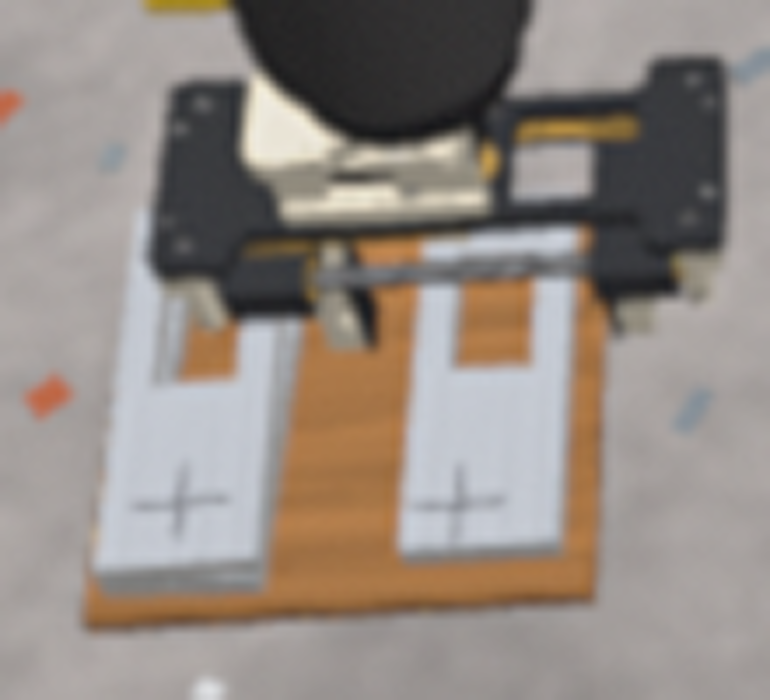

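View pics/m_w.png

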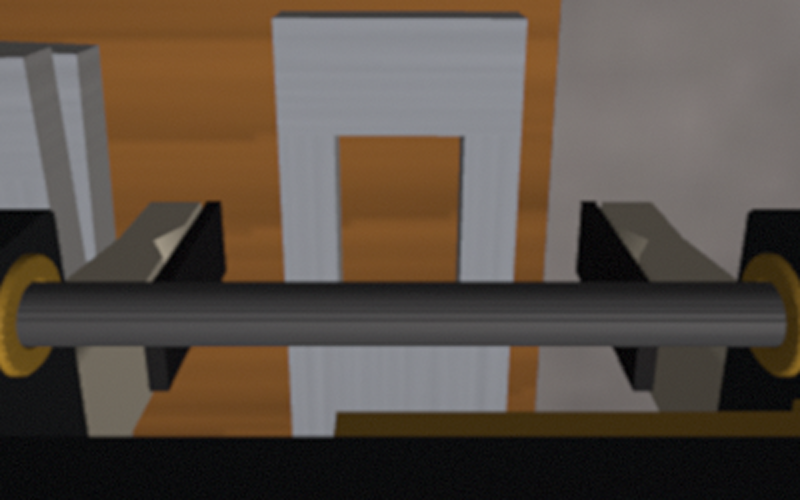

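```bash
python3 - <<'E'
from h import *
s=arm.get_state()
f=np.load("scene.npy",allow_pickle=True).item()
for z in (.005,.012,.018,.024,.03,.036,.042): print(z,[(proj(f,[s["eef_pos"][0]+d,s["eef_pos"][1]+w,z])-[110,180])*7 for w,d in ((-.044,.0095),(-.058,.0095),(.044,.0095),(.058,.0095))])
E
```

```text
0.005 [array([380.86782043, 369.34392753]), array([343.10145741, 372.07070311]), array([617.0001343 , 352.29489832]), array([654.36798217, 349.596896  ])]
0.012 [array([376.93413547, 359.88575356]), array([338.95964136, 362.6204039 ]), array([614.36095034, 342.78797946]), array([651.93257353, 340.08234099])]
0.018 [array([373.52824148, 351.69660314]), array([335.37351516, 354.43801114]), array([612.07597708, 334.55700515]), array([649.82404189, 331.84481568])]
0.024 [array([370.09034227, 343.43049919]), array([331.75366511, 346.17867136]), array([609.76963138, 326.24904264]), array([647.69580269, 323.53029766])]
0.03 [array([366.61998458, 335.08635187]), array([328.09961327, 337.84129401]), array([607.44161198, 317.8630067 ]), array([645.54757832, 315.13770242])]
0.036 [array([363.11670654, 326.66305069]), array([324.4108726 , 329.42476786]), array([605.09161191, 309.3977916 ]), array([643.37908596, 306.66592501])]
0.042 [array([359.58003749, 318.15946399]), array([320.68694678, 320.92796046]), array([602.7193184 , 300.85227063]), array([641.1900374 , 298.11383951])]
```

```bash
python3 -m handwheel '{"gripper":[1,1,-1,-1,-1,-1,-1,-1,-1,-1],"travel":[[0,0,-0.004],[0,0,-0.008],[0,0,-0.008],[0,0,-0.008],[0,0,-0.008],[0,0,-0.008],[0,0,-0.008],[0,0,-0.008],[0,0,-0.008],[0,0,-0.008]],"spin":[0,0,0,0,0,0,0,0,0,0]}' 45

```

```text
t: 19.8
eef_pos: [0.3756, -0.2391, -0.0045]
ee_rot: [-2.703, 1.571, -1.154]
force: [-0.1, -0.5, 1.4]
width: 0.0557
```

```bash
python3 -m handwheel '{"gripper":[-1,-1,-1,-1,-1,-1,-1,-1,-1,-1,-1,-1],"travel":[[0,0,0.03],[0,0,0.1],[0,0.03,0.17],[0.02,0.1,0.2],[0.05,0.18,0.2],[0.08,0.26,0.2],[0.11,0.34,0.2],[0.14,0.42,0.2],[0.156,0.475,0.2],[0.156,0.48,0.2],[0.156,0.48,0.2],[0.156,0.48,0.2]],"spin":[0,0,0,-0.03,-0.07,-0.1,-0.136,-0.136,-0.136,-0.136,-0.136,-0.136]}'
python3 - <<'E'
from h import *
need(.4534,.0006,.0015,82.5)
f=viewer.grab_frame("wrist"); save(f,"n_w"); np.save("w.npy",f,allow_pickle=True)
f=viewer.grab_frame("top"); save(f,"n_top",(230,70,450,270),3); np.save("top2.npy",f,allow_pickle=True)
E
```

```text
t: 21.0
eef_pos: [0.4528, 0.0003, 0.0951]
ee_rot: [1.933, 1.57, -2.909]
force: [0.1, 0.2, -2.2]
width: 0.0551
t 21.0 at [4.528e-01 3.000e-04 9.510e-02] jaw 82.61 tooldown [-0.001 -0.   ] w 0.0551 F [ 0.1  0.2 -2.2] | travel [ 0.0012  0.0006 -0.1872] spin -0.0024 rows 2 1
```

View pics/n_w.png

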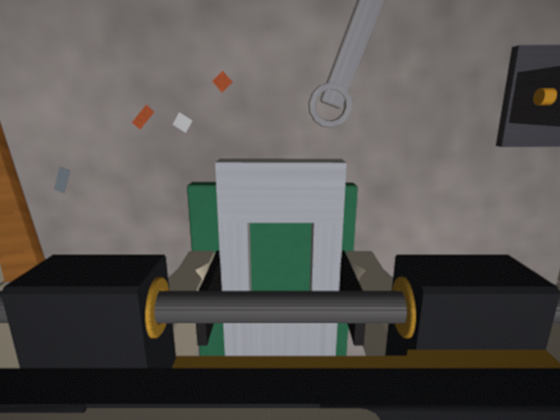

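View pics/n_top.png

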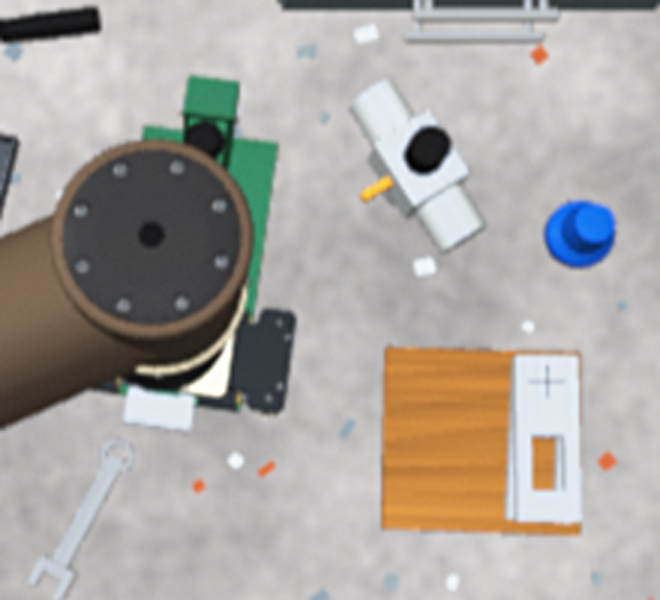

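```bash
python3 - <<'E'
from h import *
f=np.load("w.npy",allow_pickle=True).item()
for p in ((189,184),(356,184)): print(hit(f,p,.015))
P=[hit(f,p,.0951+.0165+.012)[:2] for p in ((217.5,160.5),(344.5,160.5))]; print(P,np.linalg.norm(P[0]-P[1]),np.degrees(np.arctan2(*(P[1]-P[0])[::-1])))
s=arm.get_state();a=np.radians(-7.4);u=np.array([np.cos(a),np.sin(a)]);v=np.array([-u[1],u[0]])
m=(P[0]+P[1])/2; d=m-s["eef_pos"][:2]; print("plate end rel tcp",d@u,d@v)
save(f,"n_w2",(170,140,380,220),3)
t=np.load("top.npy",allow_pickle=True).item()
save(t,"n_t2",(260,85,330,145),10);save(t,"n_t3",(260,160,330,215),10)
E
```

```text
[ 0.42275887 -0.06470336  0.015     ]
[0.43885849 0.05907649 0.015     ]
[array([ 0.39472824, -0.01900263]), array([0.40164294, 0.03415014])] 0.053600652357172186 82.58796154980396
plate end rel tcp -0.05540457078884503 0.00046972456408308095
```

View pics/n_w2.png

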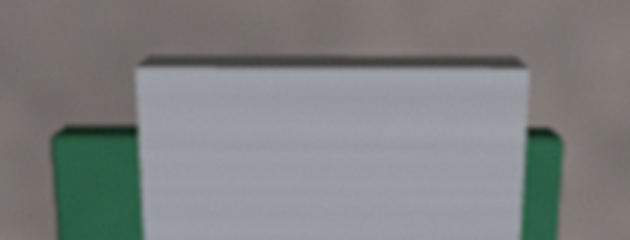

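View pics/n_t2.png

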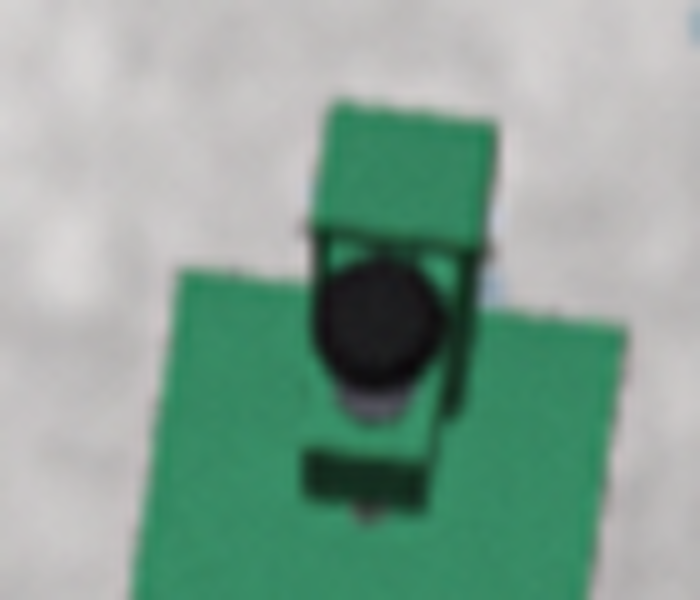

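View pics/n_t3.png

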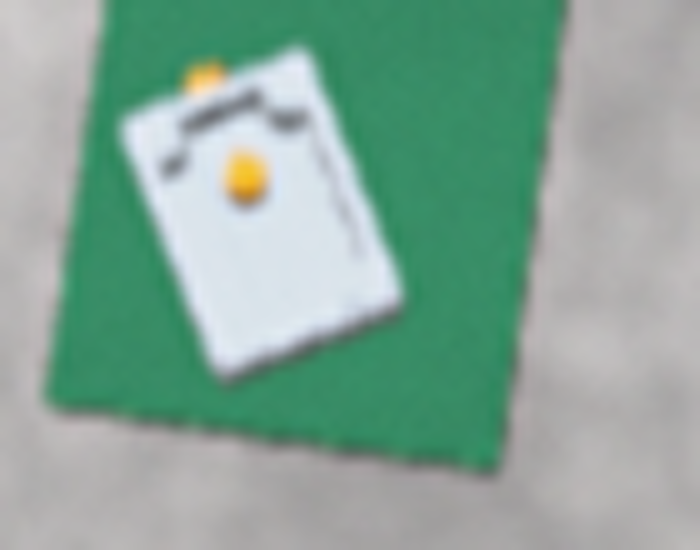

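```bash
python3 - <<'E'
from h import *
f=np.load("w.npy",allow_pickle=True).item()
t=np.load("top.npy",allow_pickle=True).item();sc=np.load("scene.npy",allow_pickle=True).item()
L=hit(f,(53.5/3-.33+170,136/3-.33+140),.015);Rr=hit(f,(562/3-.33+170,136/3-.33+140),.015);print("near mid wrist",(L+Rr)/2,np.linalg.norm(L-Rr),np.degrees(np.arctan2(*(Rr-L)[1::-1])))
c,a=rep("top2",t,[(180-0,268),(627,328),(500,475+0),(45,405)] if 0 else [(180,268),(627,328),(500,750+475-0),(45,750+405)],.015,(260,85),10)
u=np.array([np.cos(a),np.sin(a)]);print("near mid top",c-.13*u,"tip",c+.06*u)
print("knob top",hit(t,(297.5,116.7),.203), "tip top",hit(t,(296.8-.5,136-.5),.036))
print("knob scene spot")
for cam in ("scene",):
    g=viewer.grab_frame(cam); save(g,"o_sc",(240,260,310,345),8)
    print(spotter.tip_of(cam,"punch_knob"))
E
```

```text
near mid wrist [ 0.43154378 -0.00310009  0.015     ] 0.1267964544691883 82.58939462919743
top2 c [ 0.5594 -0.021 ] yaw x -7.52 yaw y -7.86 L 0.259 W 0.1289
near mid top [ 0.43052547 -0.00399279] tip [ 0.61889221 -0.02885179]
knob top [ 0.61750897 -0.02883889  0.203     ] tip top [ 0.61990161 -0.02834103  0.036     ]
knob scene spot
[{'at': [271.0, 277.6], 'conf': 0.59}]
```

View pics/o_sc.png

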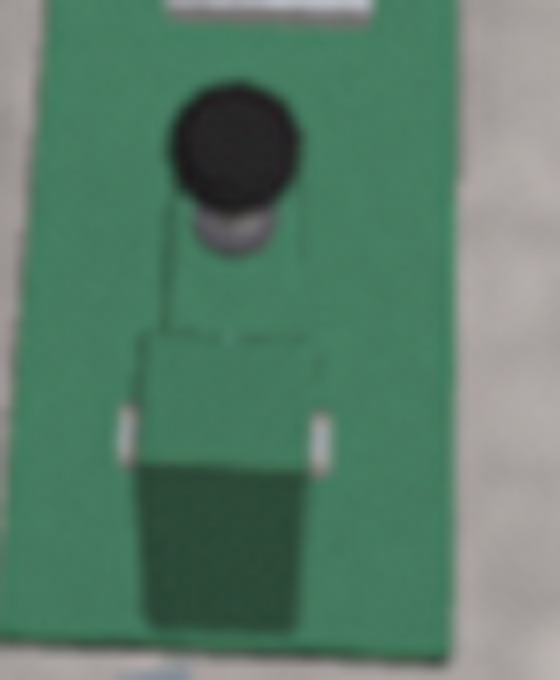

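```bash
python3 -m handwheel '{"gripper":[-1,-1,-1,-1,-1,-1],"travel":[[0.002,0.002,-0.06],[0.002,0.002,-0.12],[0.002,0.002,-0.17],[0.002,0.002,-0.187],[0.002,0.002,-0.187],[0.002,0.002,-0.187]],"spin":[0,0,0,0,0,0]}'
python3 - <<'E'
from h import *
need(.5431,-.0106,.0015,82.5)
f=viewer.grab_frame("scene"); save(f,"p_sc",(230,210,320,345),6)
E
```

```text
t: 21.8
eef_pos: [0.4553, 0.0019, 0.0028]
ee_rot: [-1.289, 1.57, 0.153]
force: [0.0, -0.0, -2.5]
width: 0.0554
t 21.8 at [0.4553 0.0019 0.0028] jaw 82.62 tooldown [0.001 0.   ] w 0.0554 F [ 0.  -0.  -2.5] | travel [ 0.1755 -0.025  -0.0026] spin -0.0027 rows 2 1
```

View pics/p_sc.png

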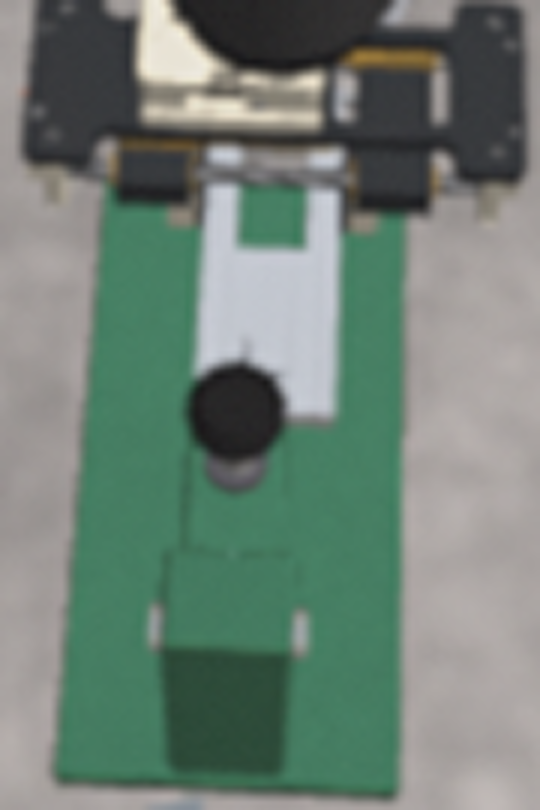

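```bash
python3 -m handwheel '{"gripper":[-1,-1,-1,-1,-1,-1,-1,-1],"travel":[[0.04,-0.006,-0.002],[0.08,-0.012,-0.002],[0.12,-0.017,-0.002],[0.15,-0.021,-0.002],[0.175,-0.025,-0.002],[0.1755,-0.025,-0.002],[0.1755,-0.025,-0.002],[0.1755,-0.025,-0.002]],"spin":[0,0,0,0,0,0,0,0]}'
python3 - <<'E'
from h import *
need(.5431,-.0106,-.001,82.5)
f=viewer.grab_frame("wrist"); save(f,"q_w"); np.save("w.npy",f,allow_pickle=True)
f=viewer.grab_frame("scene"); save(f,"q_sc",(230,210,320,345),6)
f=viewer.grab_frame("top"); save(f,"q_t",(250,80,350,220),4)
E
```

```text
t: 22.65
eef_pos: [0.5417, -0.0106, 0.0012]
ee_rot: [1.174, 1.571, 2.616]
force: [-0.8, -0.9, -3.0]
width: 0.0555
t 22.6 at [ 0.5417 -0.0106  0.0012] jaw 82.62 tooldown [-0.  0.] w 0.0555 F [-0.8 -0.9 -3. ] | travel [ 0.0029  0.     -0.0044] spin -0.0027 rows 1 1
```

View pics/q_w.png

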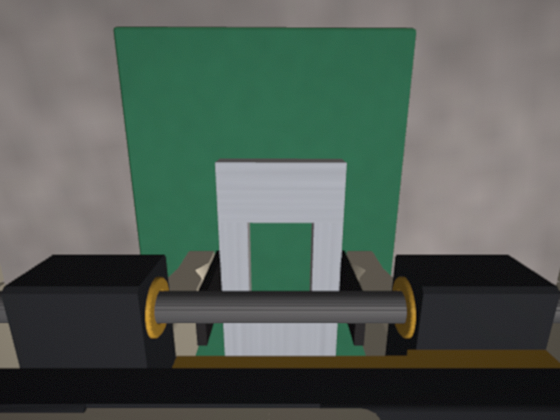

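View pics/q_sc.png

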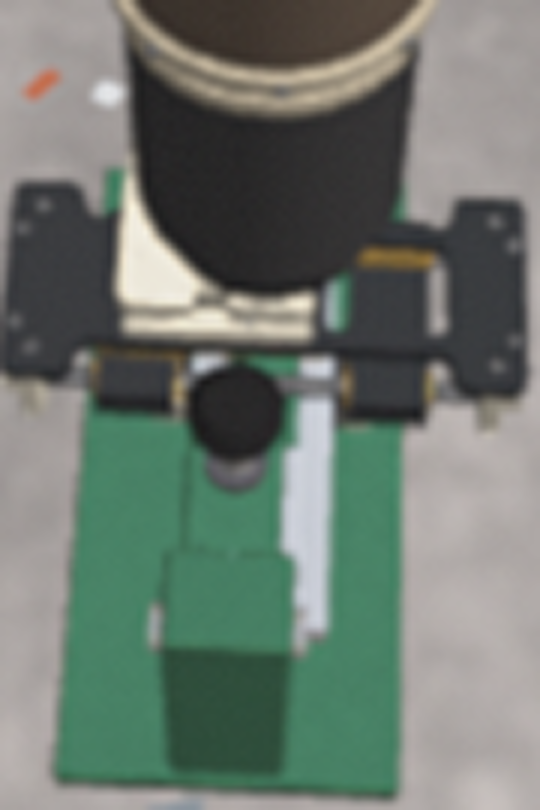

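```bash
python3 - <<'E'
from h import *
f=np.load("w.npy",allow_pickle=True).item(); save(f,"q_w2",(105,15,425,175),2.5) if 0 else save(f,"q_w2",(105,20,425,240),2)
E
```

```text
(no output)
```

View pics/q_w2.png

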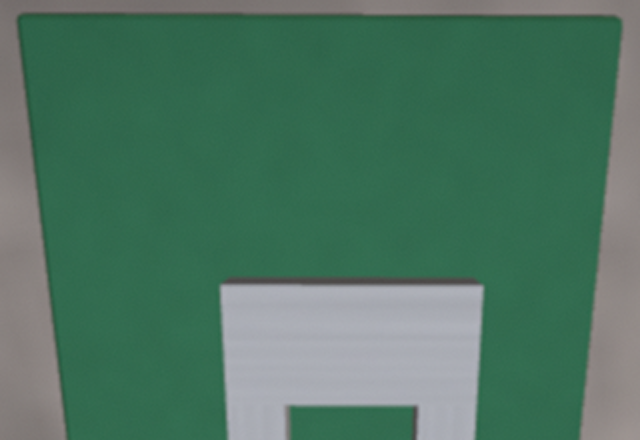

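```bash
cat >> h.py <<'E'
def relpose(f,bedL,bedR,pl,pr,ztop,off,k,mark):
    """near-edge corners as seen in wrist image (L=image left=-y). prints plate mark error in press frame"""
    q=lambda p,z: hit(f,((p[0]+.5)/k-.5+off[0],(p[1]+.5)/k-.5+off[1]),z)[:2]
    bl,br,p1,p2=q(bedL,.015),q(bedR,.015),q(pl,ztop),q(pr,ztop)
    v=(br-bl)/np.linalg.norm(br-bl); u=np.array([v[1],-v[0]])
    w=(p2-p1)/np.linalg.norm(p2-p1); pu=np.array([w[1],-w[0]])
    bm=(bl+br)/2; pm=(p1+p2)/2; c=pm+.075*pu; m=c+mark[0]*pu+mark[1]*w; tip=bm+.19*u
    print("bedW",np.linalg.norm(br-bl),"plW",np.linalg.norm(p2-p1),"yaws",np.degrees(np.arctan2(u[1],u[0])),np.degrees(np.arctan2(pu[1],pu[0])))
    print("bm",bm,"tip",tip,"mark",m,"tip-mark",tip-m,"press frame",(tip-m)@u,(tip-m)@v)
    e=m-np.array([.6194,-.0284]); print("vs fixed tip: need",-e)
E
python3 - <<'E'
from h import *
f=np.load("w.npy",allow_pickle=True).item()
relpose(f,(18,16),(621,17.5),(220,285),(483,285),.0297,(105,20),2,(.058,-.008))
E
```

```text
bedW 0.12626054092260636 plW 0.05554747688170013 yaws -7.534720589613946 -7.40836601043041
bm [ 0.43317784 -0.00334813] tip [ 0.6215373  -0.02826225] mark [ 0.61849488 -0.02877361] tip-mark [0.00304242 0.00051136] press frame 0.002949100741852129 0.0009058902647743725
vs fixed tip: need [0.00090512 0.00037361]
```

```bash
python3 -m handwheel '{"gripper":[-1,-1,-1,-1],"travel":[[0.002,0.0005,-0.002],[0.002,0.0005,-0.004],[0.002,0.0005,-0.006],[0.002,0.0005,-0.006]],"spin":[0,0,0,0]}'
```

```text
t: 23.2
eef_pos: [0.5434, -0.0102, -0.0015]
ee_rot: [-1.649, 1.571, -0.206]
force: [-3.4, 1.2, 6.3]
width: 0.0554
```

```bash
python3 -m handwheel '{"gripper":[0.6,0.6,0.6,0.6,0.6],"travel":[[0,0,0],[0,0,0],[0,0,0],[0,0,0],[0,0,0]],"spin":[0,0,0,0,0]}'
python3 - <<'E'
from h import *
need(.5431,-.0106,-.001,82.5)
f=viewer.grab_frame("wrist"); save(f,"r_w2",(105,20,425,240),2); np.save("w.npy",f,allow_pickle=True)
E
```

```text
t: 23.7
eef_pos: [0.5434, -0.0104, -0.0021]
ee_rot: [2.169, 1.571, -2.672]
force: [0.6, 0.1, -0.2]
width: 0.07
t 23.7 at [ 0.5434 -0.0104 -0.0021] jaw 82.62 tooldown [-0. -0.] w 0.07 F [ 0.6  0.1 -0.2] | travel [-0.0005 -0.0005  0.0022] spin -0.0027 rows 1 1
```

View pics/r_w2.png

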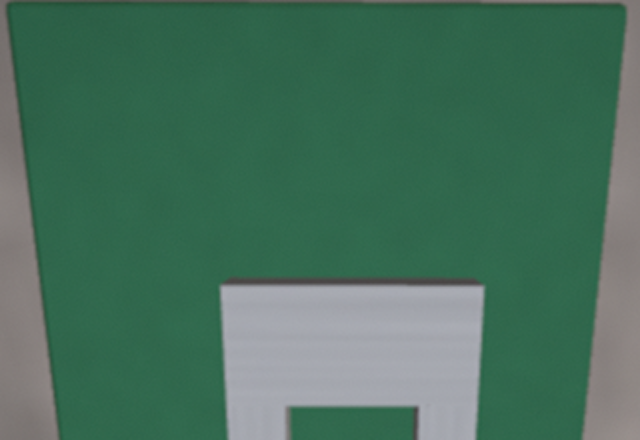

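```bash
python3 - <<'E'
from h import *
f=np.load("w.npy",allow_pickle=True).item()
relpose(f,(8,5),(627,6.5),(220,285),(484,285),.027,(105,20),2,(.058,-.008))
need(.6194,-.0284,.25)
E
```

```text
bedW 0.12645969650952718 plW 0.055536760556179184 yaws -7.526524949254504 -7.402249320767779
bm [ 0.43351641 -0.00316741] tip [ 0.62187944 -0.02805459] mark [ 0.62017056 -0.02838648] tip-mark [0.00170888 0.00033189] press frame 0.0016506825838463691 0.0005528669267914121
vs fixed tip: need [-7.70557952e-04 -1.35246811e-05]
t 23.8 at [ 0.5434 -0.0103 -0.0021] jaw 82.63 tooldown [-0. -0.] w 0.0702 F [ 1.2  0.1 -0.1] | travel [ 0.152  -0.0361  0.5042] spin None rows 6 0
```

```bash
python3 -m handwheel '{"gripper":[0.7,0.7,0.7,0,-1,-1,-1,-1,-1,-1,-1,-1],"travel":[[0,0,0.05],[0,0,0.14],[0,0,0.24],[0,0,0.34],[0,0,0.43],[0.03,-0.01,0.44],[0.1,-0.025,0.44],[0.152,-0.036,0.44],[0.152,-0.036,0.42],[0.152,-0.036,0.4],[0.152,-0.036,0.39],[0.152,-0.036,0.39]],"spin":[0,0,0,0,0,0,0,0,0,0,0,0]}'
python3 - <<'E'
from h import *
need(.6194,-.0284,.185)
f=viewer.grab_frame("scene"); save(f,"s_sc",(220,210,330,345),5)
f=viewer.grab_frame("wrist"); save(f,"s_w",(80,150,480,400),2)
E
```

```text
t: 24.95
eef_pos: [0.618, -0.0283, 0.1919]
ee_rot: [1.835, 1.569, -3.005]
force: [-0.1, 0.7, 0.0]
width: 0.0083
t 24.9 at [ 0.618  -0.0283  0.1919] jaw 82.63 tooldown [-0.002 -0.   ] w 0.0083 F [-0.1  0.7  0. ] | travel [ 0.0027 -0.0002 -0.0138] spin None rows 1 0
```

View pics/s_sc.png

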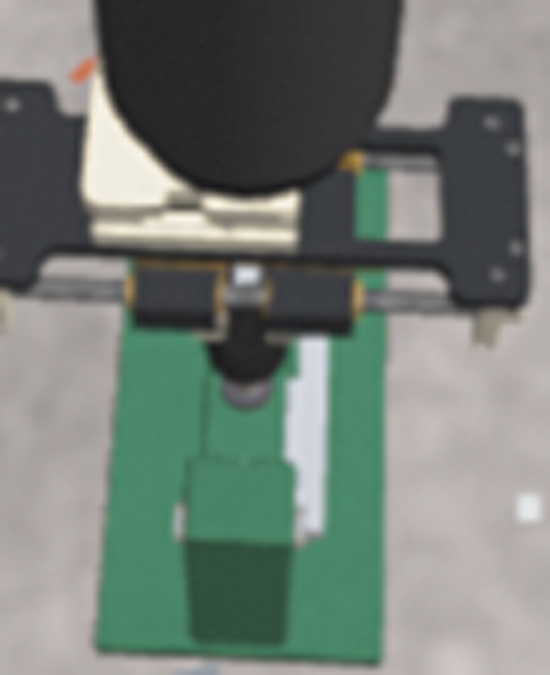

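View pics/s_w.png

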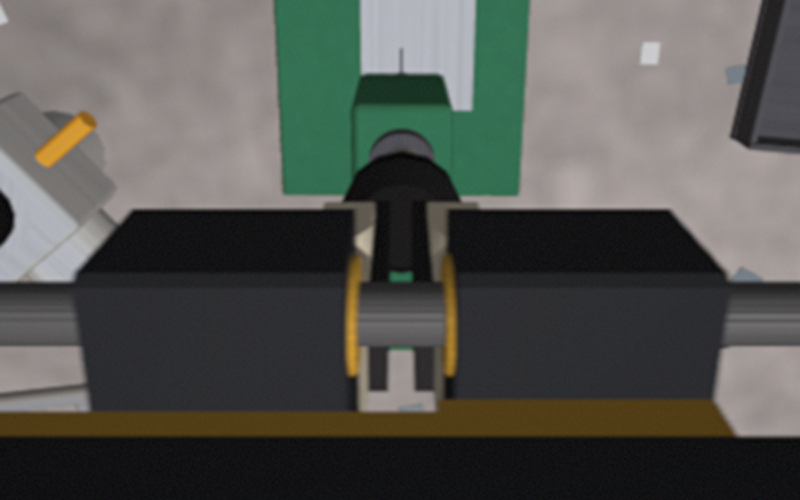

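```bash
python3 -m handwheel '{"gripper":[-1,-1,-1,-1],"travel":[[0.002,0,-0.006],[0.002,0,-0.012],[0.002,0,-0.018],[0.002,0,-0.022]],"spin":[0,0,0,0]}'; python3 -m handwheel '{"gripper":[-1,-1],"travel":[[0,0,-0.003],[0,0,-0.003]],"spin":[0,0]}'
```

```text
t: 25.45
eef_pos: [0.6204, -0.0283, 0.182]
ee_rot: [-1.257, 1.57, 0.185]
force: [-1.7, 1.0, 3.4]
width: 0.0006
t: 25.65
eef_pos: [0.6204, -0.0283, 0.1806]
ee_rot: [-1.253, 1.571, 0.189]
force: [-2.1, 1.5, 3.1]
width: 0.0004
```

```bash
python3 -m handwheel '{"gripper":[-1,-1],"travel":[[0,0,-0.004],[0,0,-0.004]],"spin":[0,0]}'; python3 -m handwheel '{"gripper":[-1,-1],"travel":[[0,0,-0.004],[0,0,-0.004]],"spin":[0,0]}'
```

```text
t: 25.85
eef_pos: [0.6204, -0.0283, 0.1785]
ee_rot: [-1.045, 1.571, 0.397]
force: [-1.3, 1.3, 4.9]
width: 0.0004
t: 26.05
eef_pos: [0.6205, -0.0283, 0.1771]
ee_rot: [-1.528, 1.57, -0.086]
force: [-3.0, 1.5, 7.4]
width: 0.0007
```

```bash
python3 -m handwheel '{"gripper":[-1,-1],"travel":[[0,0,-0.003],[0,0,-0.003]],"spin":[0,0]}'; python3 -m handwheel '{"gripper":[-1,-1,-1],"travel":[[0,0,-0.002],[0,0,-0.002],[0,0,-0.002]],"spin":[0,0,0]}'
```

```text
t: 26.25
eef_pos: [0.6205, -0.0283, 0.1769]
ee_rot: [-1.537, 1.569, -0.094]
force: [-6.0, 2.8, 13.8]
width: 0.0006
t: 26.55
eef_pos: [0.6206, -0.0284, 0.1767]
ee_rot: [-1.537, 1.569, -0.094]
force: [-8.4, 3.1, 19.4]
width: 0.0004
```

```bash
python3 -m handwheel '{"gripper":[-1,-1,-1,0.6,0.6,0.6,0.6,0.6,0.6,0.6,0.6,0.6,0.6,0.6,0.6],"travel":[[0,0,0.04],[0,0,0.09],[-0.05,0.012,0.09],[-0.1,0.024,0.09],[-0.154,0.036,0.09],[-0.154,0.036,0.05],[-0.154,0.036,-0.04],[-0.154,0.036,-0.13],[-0.154,0.036,-0.2],[-0.154,0.036,-0.24],[-0.154,0.036,-0.27],[-0.154,0.036,-0.29],[-0.154,0.036,-0.29],[-0.154,0.036,-0.29],[-0.154,0.036,-0.29]],"spin":[0,0,0,0,0,0,0,0,0,0,0,0,0,0,0]}'
python3 - <<'E'
from h import *
need(.5434,-.0103,-.001,82.5)
f=viewer.grab_frame("wrist"); save(f,"u_w2",(105,20,425,240),2); np.save("w.npy",f,allow_pickle=True)
E
```

```text
t: 28.05
eef_pos: [0.5441, -0.0102, 0.0299]
ee_rot: [-1.178, 1.569, 0.264]
force: [0.5, -0.4, 0.4]
width: 0.07
t 28.1 at [ 0.5441 -0.0102  0.0299] jaw 82.63 tooldown [0.002 0.   ] w 0.07 F [ 0.5 -0.4  0.4] | travel [-0.0014 -0.0003 -0.0618] spin -0.003 rows 1 1
```

View pics/u_w2.png

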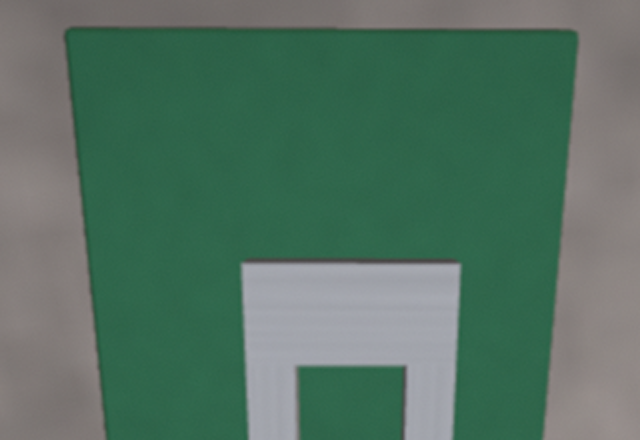

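```bash
python3 - <<'E'
from h import *
f=np.load("w.npy",allow_pickle=True).item()
relpose(f,(66,32),(577.5,33),(241.5,263),(460.5,263),.027,(105,20),2,(.058,-.008))
E
python3 -m handwheel '{"gripper":[0.6,0.6,0.6,-1,-1,-1,-1,-1,-1],"travel":[[0,0,-0.04],[0,0,-0.062],[0,0,-0.062],[0,0,-0.062],[0,0,-0.062],[0,0,-0.062],[0,0,-0.062],[0,0,-0.062],[0,0,-0.062]],"spin":[0,0,0,0,0,0,0,0,0]}' 45
```

```text
bedW 0.12669565219092682 plW 0.05559600231386488 yaws -7.488599686256655 -7.398211490552429
bm [ 0.43359991 -0.00328907] tip [ 0.62197937 -0.02805157] mark [ 0.62018383 -0.02830141] tip-mark [0.00179554 0.00024985] press frame 0.0017476628886643334 0.0004817257619756766
vs fixed tip: need [-7.83827213e-04 -9.85875263e-05]
t: 29.0
eef_pos: [0.5437, -0.0102, -0.0015]
ee_rot: [-1.243, 1.57, 0.199]
force: [-1.0, 0.9, 6.2]
width: 0.0558
```

```bash
cat > bin.py <<'E'
from h import *
from scipy.optimize import least_squares
t=np.load("top.npy",allow_pickle=True).item()
pts=np.array([(70,338),(320,368),(292,638),(50,605)])/4-.375+[140,90]
loc=np.array([(94,84,20),(94,-84,20),(-94,-84,20),(-94,84,20)])/1000
def W(p,L):
    M=R.from_euler('z',p[2]).as_matrix()@R.from_euler('y',-.25).as_matrix()
    return M@L+np.array([p[0],p[1],.054])
r=lambda p: np.concatenate([proj(t,W(p,l))-q for l,q in zip(loc,pts)])
s=least_squares(r,[.4,.26,-.1])
E
python3 - <<'E'
from bin import *
print(s.x,np.degrees(s.x[2]),s.fun)
for x in (-.09,0,.09): print(W(s.x,np.array([x,0,0])),W(s.x,np.array([x,0,.02])))
E
python3 -m handwheel '{"gripper":[-1,-1,-1,-1,-1,-1,-1,-1,-1,-1,-1],"travel":[[0,0,0.006],[-0.02,0.0025,0.007],[-0.06,0.008,0.007],[-0.1,0.013,0.007],[-0.14,0.018,0.007],[-0.18,0.0235,0.007],[-0.2,0.026,0.03],[-0.2,0.026,0.1],[-0.2,0.026,0.2],[-0.2,0.026,0.28],[-0.2,0.026,0.32]],"spin":[0,0,0,0,0,0,0,0,0,0,0]}' 45
```

```text
[ 0.40391378  0.26508712 -0.11875134] -6.803950788445604 [-0.08238742 -1.19451714 -0.01930507 -0.59211966  0.15687163  0.98294197
 -0.06652249  0.81914891]
[0.3173258  0.27541817 0.03173364] [0.31241257 0.27600438 0.05111189]
[0.40391378 0.26508712 0.054     ] [0.39900055 0.26567334 0.07337825]
[0.49050176 0.25475608 0.07626636] [0.48558853 0.25534229 0.0956446 ]
t: 30.1
eef_pos: [0.4438, 0.0029, 0.1613]
ee_rot: [-1.07, 1.566, 0.373]
force: [0.2, 0.6, -1.7]
width: 0.0555
```

```bash
python3 -m handwheel '{"gripper":[-1,-1,-1,-1,-1,-1,-1,-1,-1,-1,-1,-1,-1],"travel":[[-0.01,0.06,0],[-0.02,0.14,0],[-0.04,0.22,0],[-0.06,0.3,0],[-0.08,0.38,0],[-0.1,0.46,-0.03],[-0.12,0.52,-0.08],[-0.12,0.528,-0.13],[-0.12,0.528,-0.17],[-0.12,0.528,-0.19],[-0.12,0.528,-0.2],[-0.12,0.528,-0.2],[-0.12,0.528,-0.2]],"spin":[0,0,0.014,0.014,0.014,0.014,0.014,0.014,0.014,0.014,0.014,0.014,0.014]}'
python3 - <<'E'
from h import *
need(.384,.267,.0595,83.2)
f=viewer.grab_frame("scene"); save(f,"v_sc",(310,160,440,270),5)
f=viewer.grab_frame("wrist"); save(f,"v_w")
E
```

```text
t: 31.4
eef_pos: [0.3838, 0.2668, 0.0587]
ee_rot: [-0.574, 1.57, 0.879]
force: [0.6, 0.5, -1.5]
width: 0.0551
t 31.4 at [0.3838 0.2668 0.0587] jaw 83.24 tooldown [0.001 0.001] w 0.0551 F [ 0.6  0.5 -1.5] | travel [0.0004 0.0003 0.0015] spin -0.0008 rows 1 1
```

View pics/v_sc.png

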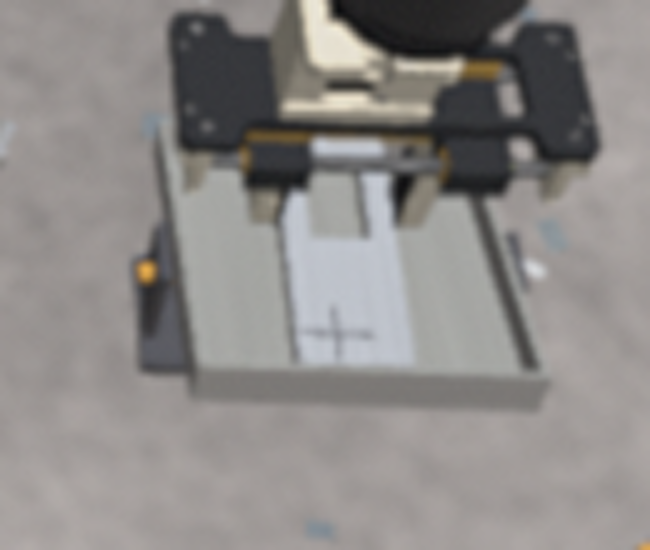

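View pics/v_w.png

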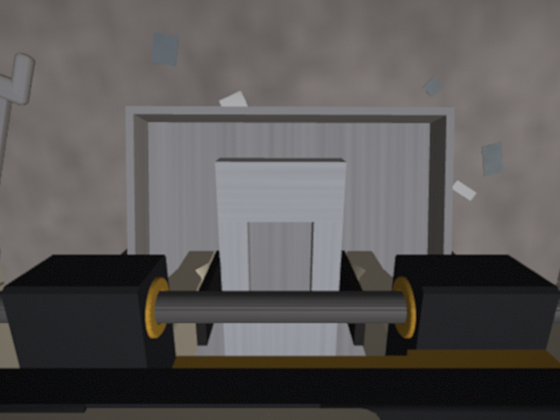

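```bash
python3 -m handwheel '{"gripper":[0.7,0.7,0.7,0.7,0.7,0.7,0.7,0.7],"travel":[[0,0,0],[0,0,0],[0,0,0],[0,0,0.01],[0,0,0.06],[0,0,0.12],[0,0,0.18],[0,0,0.2]],"spin":[0,0,0,0,0,0,0,0]}'
python3 - <<'E'
from h import *
f=viewer.grab_frame("wrist"); save(f,"x_w"); np.save("w.npy",f,allow_pickle=True)
f=viewer.grab_frame("scene"); save(f,"x_sc",(310,160,440,270),5)
s=arm.get_state();print(s["eef_pos"])
E
```

```text
t: 32.3
eef_pos: [0.3845, 0.2679, 0.1614]
ee_rot: [-0.597, 1.566, 0.857]
force: [0.2, 0.3, 0.0]
width: 0.0744
[0.38398477 0.26754166 0.15974073]
```

View pics/x_w.png

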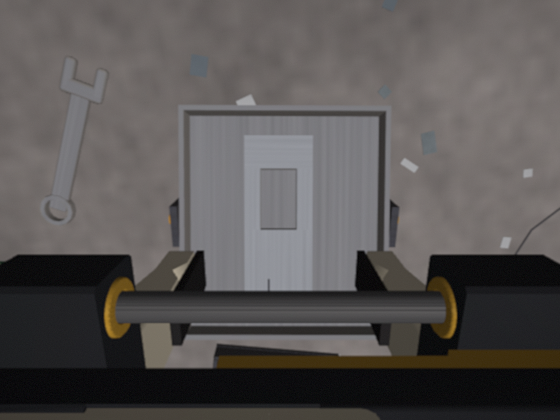

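View pics/x_sc.png

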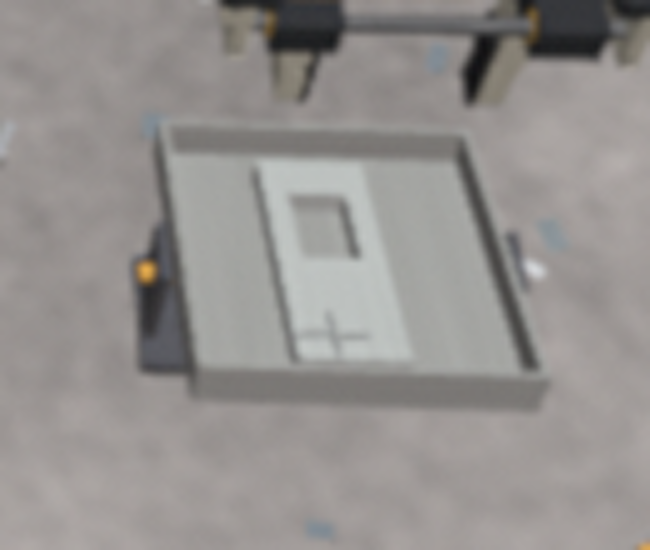

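```bash
python3 -m handwheel '{"gripper":[1,1,1,1,1,1,1,1,1,1],"travel":[[0.03,-0.08,0],[0.07,-0.16,0],[0.1,-0.25,0],[0.12,-0.34,0],[0.13,-0.43,0],[0.13,-0.52,0],[0.13,-0.61,0],[0.12,-0.7,0],[0.1,-0.79,0],[0.08,-0.88,0]],"spin":[0.03,0.06,0.1,0.14,0.14,0.14,0.14,0.14,0.14,0.14]}'
python3 -m handwheel '{"gripper":[1,1,1,1,1,1],"travel":[[-0.01,-0.09,0],[-0.03,-0.18,0],[-0.05,-0.27,0],[-0.05,-0.32,0],[-0.05,-0.32,0],[-0.05,-0.32,0]],"spin":[0,0,0,0,0,0]}'
python3 - <<'E'
from h import *
need(.38,-.344,.15,89.7)
f=viewer.grab_frame("wrist"); save(f,"y_w"); np.save("w.npy",f,allow_pickle=True); save(f,"y_w2",(220,60,350,300),3)
E
```

```text
t: 33.4
eef_pos: [0.422, -0.1749, 0.1567]
ee_rot: [1.439, 1.569, 3.002]
force: [0.9, 0.4, 0.3]
width: 0.0877
t: 34.0
eef_pos: [0.3973, -0.3335, 0.1563]
ee_rot: [1.1, 1.568, 2.661]
force: [-0.4, 0.4, -0.4]
width: 0.0881
t 34.0 at [ 0.3973 -0.3335  0.1563] jaw 89.44 tooldown [-0.002  0.001] w 0.0881 F [-0.4  0.4 -0.4] | travel [-0.0345 -0.0211 -0.0127] spin 0.0059 rows 1 1
```

View pics/y_w.png

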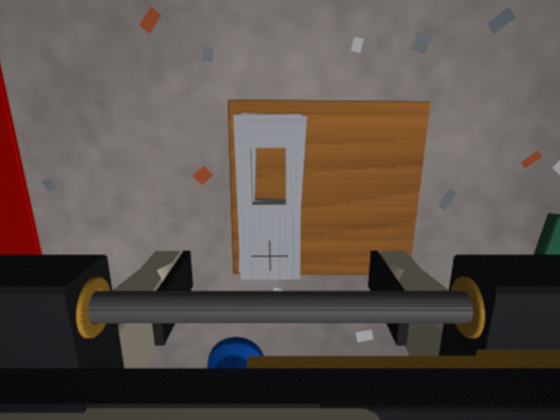

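View pics/y_w2.png

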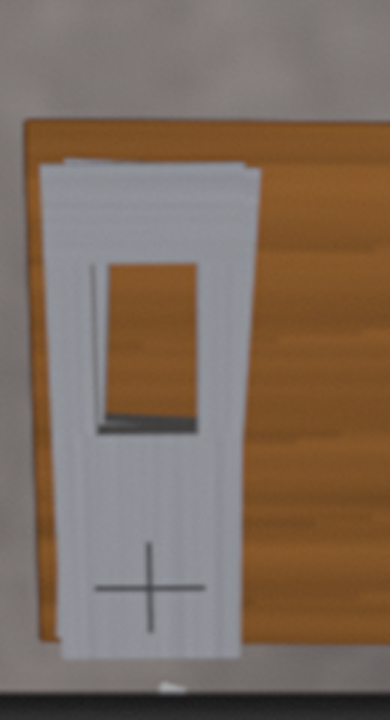

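```bash
python3 - <<'E'
from h import *
f=np.load("w.npy",allow_pickle=True).item()
im=f["pixels"][100:215,225:320].astype(float)
im=np.clip((im-90)*2.2,0,255).astype(np.uint8)
im=cv2.resize(im,None,fx=5,fy=5,interpolation=cv2.INTER_CUBIC)
cv2.imwrite("pics/y_w3.png",im)
E
```

```text
(no output)
```

View pics/y_w3.png

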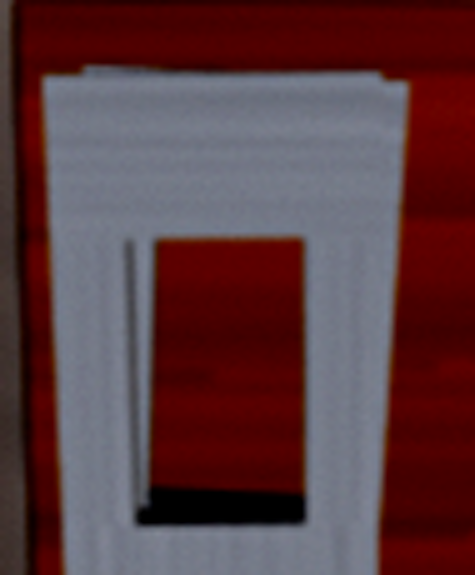

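```bash
cat >> h.py <<'E'
def fitplate(f,pts,z,p0):
    from scipy.optimize import least_squares
    L=np.array([q[0] for q in pts],float)/1000; I=np.array([q[1] for q in pts],float)
    def r(p):
        c,s=np.cos(p[2]),np.sin(p[2])
        return np.concatenate([proj(f,[p[0]+c*l[0]-s*l[1],p[1]+s*l[0]+c*l[1],z])-i for l,i in zip(L,I)])
    o=least_squares(r,p0,loss='soft_l1'); print("pose",np.round(o.x[:2],4),"yaw",round(np.degrees(o.x[2]),2)); print(np.round(r(o.x).reshape(-1,2),1).tolist())
    return o.x
E
python3 - <<'E'
from h import *
f=np.load("w.npy",allow_pickle=True).item()
P=[((-75,-28),(233.2,115)),((75,-28),(240.4,278.8)),((75,28),(300.2,278.8)),((51,0),(269.8,255.8)),((-75,28),(306.4,116.2))]
p=fitplate(f,P,.036,[.4,-.344,0])
p=fitplate(f,P[:4],.036,[.4,-.344,0])
g=p[:2]-.02*np.array([np.cos(p[2]),np.sin(p[2])]); need(g[0],g[1],.01,90+np.degrees(p[2]))
E
```

```text
pose [ 0.4011 -0.3424] yaw -0.92
[[2.3, -0.9], [-0.1, 0.9], [-0.2, 1.2], [0.3, 0.5], [-2.4, -1.7]]
pose [ 0.4006 -0.3433] yaw -0.11
[[-0.1, -1.0], [0.1, 0.8], [-0.1, 0.3], [0.1, -0.0]]
t 34.0 at [ 0.3976 -0.333   0.1567] jaw 89.51 tooldown [-0.002  0.001] w 0.0876 F [-0.2  0.5 -0.4] | travel [-0.0339 -0.0207 -0.2934] spin 0.0086 rows 3 1
```

```bash
python3 -m handwheel '{"gripper":[1,1,1,1,1,1,1,1],"travel":[[-0.034,-0.021,-0.05],[-0.034,-0.021,-0.12],[-0.034,-0.021,-0.2],[-0.034,-0.021,-0.26],[-0.034,-0.021,-0.285],[-0.034,-0.021,-0.296],[-0.034,-0.021,-0.296],[-0.034,-0.021,-0.296]],"spin":[0.009,0.009,0.009,0.009,0.009,0.009,0.009,0.009]}' 45
python3 - <<'E'
from h import *
need(.3806,-.3433,.008,89.9)
E
```

```text
t: 34.85
eef_pos: [0.3821, -0.3437, 0.0107]
ee_rot: [-2.032, 1.57, -0.461]
force: [-0.1, 0.5, -0.2]
width: 0.0874
t 34.9 at [ 0.3821 -0.3437  0.0107] jaw 90.02 tooldown [ 0.001 -0.001] w 0.0874 F [-0.1  0.5 -0.2] | travel [-0.003   0.0008 -0.0055] spin -0.0026 rows 1 1
```

```bash
python3 -m handwheel '{"gripper":[1,1,-1,-1,-1,-1,-1,-1,-1],"travel":[[-0.002,0,-0.003],[-0.002,0,-0.004],[-0.002,0,-0.004],[-0.002,0,-0.004],[-0.002,0,-0.004],[-0.002,0,-0.004],[-0.002,0,-0.004],[-0.002,0,-0.004],[-0.002,0,-0.004]],"spin":[0,0,0,0,0,0,0,0,0]}' 45
python3 - <<'E'
from h import *
need(.3806,-.3433,.008,89.9)
f=viewer.grab_frame("wrist"); save(f,"z_w",(105,60,425,280),2)
E
```

```text
t: 35.75
eef_pos: [0.3804, -0.3439, 0.008]
ee_rot: [2.331, 1.571, -2.382]
force: [0.0, 1.2, 0.4]
width: 0.0556
t 35.8 at [ 0.3804 -0.3439  0.008 ] jaw 89.96 tooldown [-0. -0.] w 0.0556 F [0.  1.2 0.4] | travel [0.0005 0.0011 0.    ] spin -0.0013 rows 1 1
```

View pics/z_w.png

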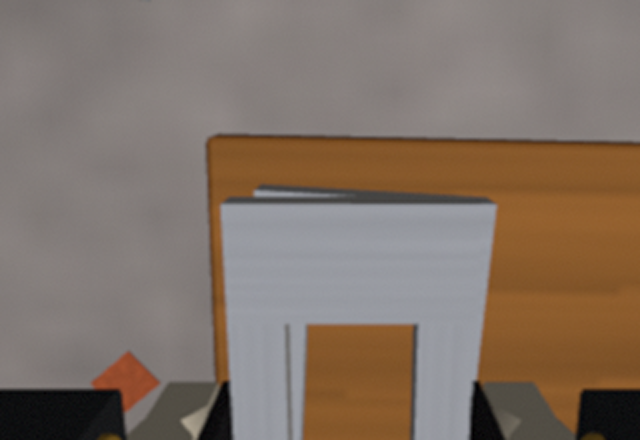

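```bash
python3 -m handwheel '{"gripper":[-1,-1,-1,-1,-1,-1,-1,-1,-1,-1,-1,-1,-1,-1],"travel":[[0,0,0.02],[0,0,0.08],[0,0.02,0.15],[0.01,0.08,0.18],[0.03,0.17,0.18],[0.05,0.26,0.18],[0.08,0.35,0.18],[0.11,0.44,0.18],[0.13,0.53,0.18],[0.15,0.61,0.15],[0.158,0.66,0.1],[0.158,0.673,0.05],[0.158,0.673,0.0],[0.158,0.673,-0.01]],"spin":[0,0,0,-0.02,-0.05,-0.08,-0.1,-0.13,-0.166,-0.166,-0.166,-0.166,-0.166,-0.166]}'
python3 - <<'E'
from h import *
need(.4596,-.0074,.002,82.5)
f=viewer.grab_frame("wrist"); save(f,"aa_w",(105,60,425,280),2)
E
```

```text
t: 37.2
eef_pos: [0.4575, -0.0076, 0.0012]
ee_rot: [2.032, 1.566, -2.811]
force: [-1.5, -1.4, -2.4]
width: 0.0554
t 37.2 at [ 0.4575 -0.0076  0.0012] jaw 82.52 tooldown [-0.004 -0.001] w 0.0554 F [-1.5 -1.4 -2.4] | travel [0.0042 0.0003 0.0016] spin -0.0004 rows 1 1
```

View pics/aa_w.png

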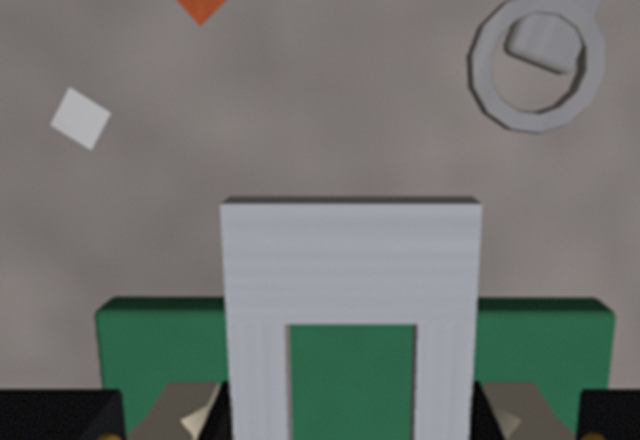

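```bash
python3 -m handwheel '{"gripper":[-1,-1,-1,-1,-1,-1,-1,-1],"travel":[[0.04,-0.006,0],[0.08,-0.012,0],[0.12,-0.017,0],[0.15,-0.02,0],[0.175,-0.0235,0],[0.18,-0.0235,0],[0.18,-0.0235,0],[0.18,-0.0235,0]],"spin":[0,0,0,0,0,0,0,0]}'
python3 - <<'E'
from h import *
need(.5488,-.0191,-.001,82.5)
f=viewer.grab_frame("wrist"); save(f,"ab_w2",(105,20,425,240),2); np.save("w.npy",f,allow_pickle=True)
E
```

```text
t: 38.05
eef_pos: [0.5485, -0.0192, 0.0031]
ee_rot: [1.67, 1.57, 3.109]
force: [1.2, 0.1, -1.3]
width: 0.0556
t 38.0 at [ 0.5485 -0.0192  0.0031] jaw 82.47 tooldown [-0.001  0.   ] w 0.0556 F [ 1.2  0.1 -1.3] | travel [ 0.0006  0.0003 -0.0082] spin 0.0007 rows 1 1
```

View pics/ab_w2.png

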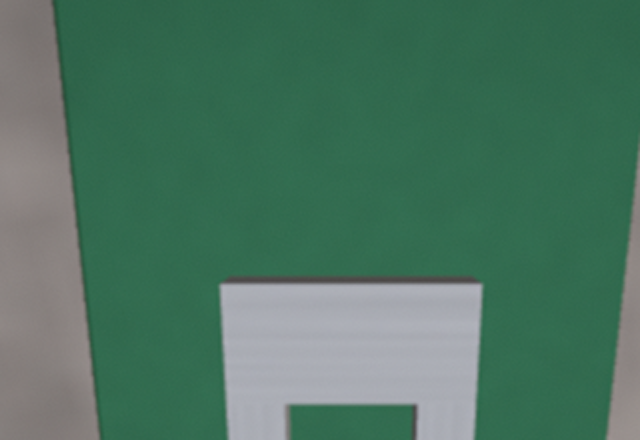

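```bash
python3 - <<'E'
from h import *
f=np.load("w.npy",allow_pickle=True).item(); save(f,"ab_w3",(105,0,445,40),2)
E
```

```text
(no output)
```

View pics/ab_w3.png

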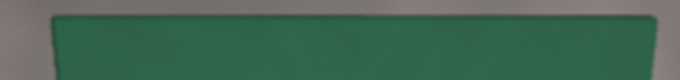

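```bash
python3 - <<'E'
from h import *
f=np.load("w.npy",allow_pickle=True).item()
relpose(f,(51.5,17-40),(657,18-40),(220,284),(482,284),.0031+.016+.012,(105,20),2,(.051,0))
E
```

```text
bedW 0.12652717311393535 plW 0.0555325382871616 yaws -7.638184034671933 -7.554524449538789
bm [ 0.43333435 -0.00344825] tip [ 0.62164851 -0.02870247] mark [ 0.6193427  -0.02881307] tip-mark [0.00230581 0.0001106 ] press frame 0.0022706540578943868 0.00041610037049370167
vs fixed tip: need [5.73006351e-05 4.13070052e-04]
```

```bash
python3 -m handwheel '{"gripper":[-1,-1,-1,-1,-1,0.6,0.6,0.6,0.6,0.6],"travel":[[0.001,0.0005,-0.003],[0.001,0.0005,-0.006],[0.001,0.0005,-0.008],[0.001,0.0005,-0.009],[0.001,0.0005,-0.009],[0.001,0.0005,-0.009],[0.001,0.0005,-0.009],[0.001,0.0005,-0.009],[0.001,0.0005,-0.009],[0.001,0.0005,-0.009]],"spin":[0,0,0,0,0,0,0,0,0,0]}'
python3 - <<'E'
from h import *
need(.6194,-.0284,.22,82.5)
f=viewer.grab_frame("wrist"); save(f,"ac_w2",(105,0,425,240),2); np.save("w.npy",f,allow_pickle=True)
E
```

```text
t: 39.1
eef_pos: [0.5499, -0.0189, -0.0016]
ee_rot: [2.146, 1.571, -2.698]
force: [0.3, 0.4, -0.2]
width: 0.07
t 39.1 at [ 0.5499 -0.0189 -0.0016] jaw 82.49 tooldown [-0. -0.] w 0.07 F [ 0.3  0.4 -0.2] | travel [ 0.139  -0.0191  0.4432] spin 0.0003 rows 5 1
```

View pics/ac_w2.png

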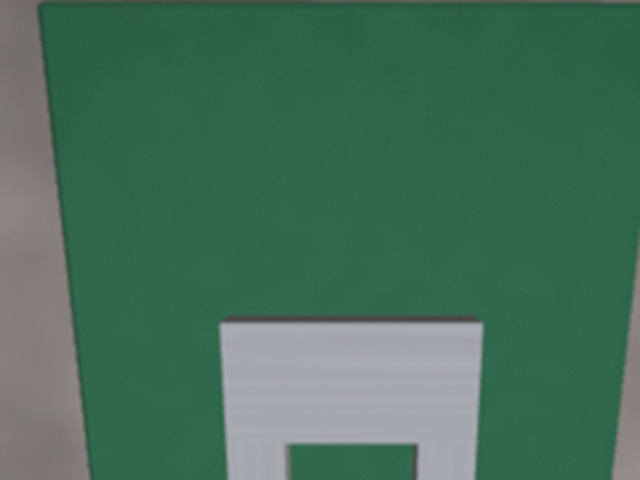

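```bash
python3 - <<'E'
from h import *
f=np.load("w.npy",allow_pickle=True).item()
relpose(f,(40,5),(663,6),(220,323),(483,323),.027,(105,0),2,(.051,0))
E
python3 -m handwheel '{"gripper":[0.7,0.7,0.7,0,-1,-1,-1,-1,-1,-1,-1,-1],"travel":[[0,0,0.05],[0,0,0.14],[0,0,0.24],[0,0,0.34],[0,0,0.43],[0.03,-0.005,0.44],[0.1,-0.014,0.44],[0.139,-0.019,0.44],[0.14,-0.019,0.42],[0.14,-0.019,0.4],[0.14,-0.019,0.385],[0.14,-0.019,0.385]],"spin":[0,0,0,0,0,0,0,0,0,0,0,0]}'
python3 - <<'E'
from h import *
need(.6194,-.0284,.181)
f=viewer.grab_frame("wrist"); save(f,"ad_w",(80,150,480,400),2)
E
```

```text
bedW 0.1258277472724601 plW 0.05547071380823562 yaws -7.61716215641034 -7.5365251347114555
bm [ 0.43360404 -0.00355158] tip [ 0.62192746 -0.02873671] mark [ 0.62039801 -0.02826912] tip-mark [ 0.00152945 -0.00046759] press frame 0.001577933523336377 -0.00026072807135334066
vs fixed tip: need [-0.00099801 -0.00013088]
t: 40.35
eef_pos: [0.6183, -0.0284, 0.1894]
ee_rot: [1.813, 1.568, -3.031]
force: [-0.6, -0.4, -0.4]
width: 0.0082
t 40.4 at [ 0.6183 -0.0284  0.1894] jaw 82.49 tooldown [-0.003 -0.   ] w 0.0082 F [-0.6 -0.4 -0.4] | travel [ 0.0022 -0.     -0.0168] spin None rows 1 0
```

View pics/ad_w.png

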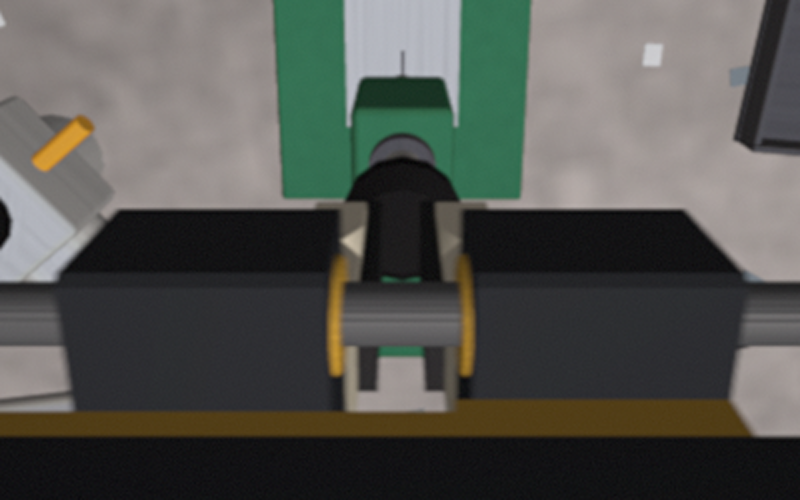

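```bash
python3 -m handwheel '{"gripper":[-1,-1,-1,-1,-1,-1,-1],"travel":[[0.001,0,-0.006],[0.001,0,-0.011],[0.001,0,-0.016],[0.001,0,-0.02],[0.001,0,-0.024],[0.001,0,-0.027],[0.001,0,-0.027]],"spin":[0,0,0,0,0,0,0]}'; python3 -m handwheel '{"gripper":[-1,-1,-1],"travel":[[0,0,-0.002],[0,0,-0.004],[0,0,-0.004]],"spin":[0,0,0]}'
```

```text
t: 41.1
eef_pos: [0.6205, -0.0283, 0.1776]
ee_rot: [-1.215, 1.57, 0.225]
force: [-1.4, 1.1, 3.8]
width: 0.0008
t: 41.4
eef_pos: [0.6206, -0.0283, 0.1769]
ee_rot: [-1.493, 1.57, -0.053]
force: [-4.8, 2.7, 12.1]
width: 0.0002
```

```bash
python3 -m handwheel '{"gripper":[-1,-1,-1],"travel":[[0,0,-0.002],[0,0,-0.003],[0,0,-0.003]],"spin":[0,0,0]}'
python3 -m handwheel '{"gripper":[-1,-1,-1,0.6,0.6,0.6,0.6,0.6,0.6,0.6,0.6,0.6,0.6,0.6,0.6],"travel":[[0,0,0.04],[0,0,0.09],[-0.05,0.007,0.09],[-0.1,0.014,0.09],[-0.141,0.019,0.09],[-0.141,0.019,0.05],[-0.141,0.019,-0.04],[-0.141,0.019,-0.13],[-0.141,0.019,-0.2],[-0.141,0.019,-0.24],[-0.141,0.019,-0.27],[-0.141,0.019,-0.29],[-0.141,0.019,-0.29],[-0.141,0.019,-0.29],[-0.141,0.019,-0.29]],"spin":[0,0,0,0,0,0,0,0,0,0,0,0,0,0,0]}'
python3 - <<'E'
from h import *
need(.5495,-.0190,-.0015,82.5)
f=viewer.grab_frame("wrist"); save(f,"ae_w2",(105,0,425,240),2); np.save("w.npy",f,allow_pickle=True)
E
```

```text
t: 41.7
eef_pos: [0.6206, -0.0283, 0.1767]
ee_rot: [-1.51, 1.569, -0.069]
force: [-7.9, 2.2, 18.5]
width: 0.0006
t: 43.2
eef_pos: [0.5506, -0.0187, 0.0299]
ee_rot: [-1.207, 1.569, 0.233]
force: [0.1, 0.3, -0.9]
width: 0.0703
t 43.2 at [ 0.5506 -0.0187  0.0299] jaw 82.49 tooldown [0.002 0.   ] w 0.0703 F [ 0.1  0.3 -0.9] | travel [-0.0021 -0.0006 -0.0628] spin 0.0001 rows 1 1
```

View pics/ae_w2.png

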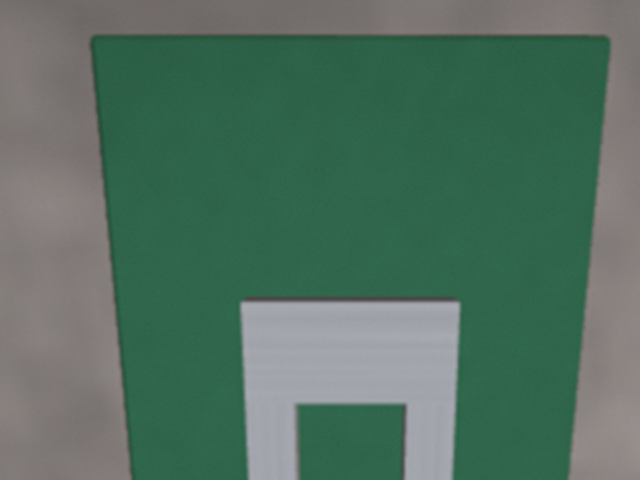

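```bash
python3 - <<'E'
from h import *
f=np.load("w.npy",allow_pickle=True).item()
relpose(f,(93,39),(609,40),(241,301),(460,301),.027,(105,0),2,(.051,0))
E
python3 -m handwheel '{"gripper":[0.6,0.6,0.6,-1,-1,-1,-1,-1,-1],"travel":[[-0.002,0,-0.04],[-0.002,0,-0.062],[-0.002,0,-0.062],[-0.002,0,-0.062],[-0.002,0,-0.062],[-0.002,0,-0.062],[-0.002,0,-0.062],[-0.002,0,-0.062],[-0.002,0,-0.062]],"spin":[0,0,0,0,0,0,0,0,0]}' 45
python3 -m handwheel '{"gripper":[-1,-1,-1,-1,-1,-1,-1,-1,-1,-1,-1,-1],"travel":[[0,0,0.006],[-0.02,0.0025,0.007],[-0.06,0.008,0.007],[-0.1,0.013,0.007],[-0.14,0.018,0.007],[-0.18,0.0235,0.007],[-0.2,0.026,0.03],[-0.2,0.026,0.1],[-0.2,0.026,0.2],[-0.2,0.026,0.28],[-0.2,0.026,0.32],[-0.2,0.026,0.32]],"spin":[0,0,0,0,0,0,0,0,0,0,0,0]}' 45
python3 - <<'E'
from h import *
need(.384,.267,.073,83.2)
f=viewer.grab_frame("top"); save(f,"ae_top",(130,80,450,270),2)
E
```

```text
bedW 0.12627511243026382 plW 0.05555309598235827 yaws -7.6204250941777945 -7.533033205077151
bm [ 0.43378869 -0.00339811] tip [ 0.62211067 -0.02859396] mark [ 0.62023506 -0.02820353] tip-mark [ 0.00187561 -0.00039043] press frame 0.0019108181218836164 -0.00013826182790143148
vs fixed tip: need [-0.00083506 -0.00019647]
t: 44.15
eef_pos: [0.5493, -0.0187, -0.0015]
ee_rot: [-1.271, 1.57, 0.169]
force: [-0.5, 0.5, 6.2]
width: 0.0552
t: 45.35
eef_pos: [0.4498, -0.0054, 0.1608]
ee_rot: [-1.057, 1.565, 0.383]
force: [0.1, 0.6, -2.8]
width: 0.0555
t 45.4 at [ 0.4498 -0.0054  0.1608] jaw 82.5 tooldown [0.005 0.002] w 0.0555 F [ 0.1  0.6 -2.8] | travel [-0.1316  0.5447 -0.1756] spin 0.0155 rows 6 1
```

View pics/ae_top.png

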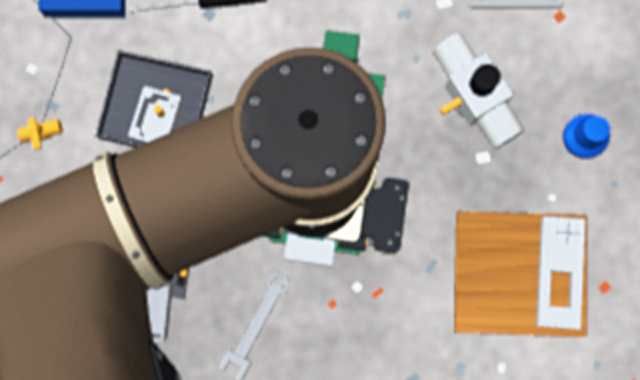

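```bash
python3 -m handwheel '{"gripper":[-1,-1,-1,-1,-1,-1,-1,-1,-1,-1,-1,-1,-1],"travel":[[-0.01,0.06,0],[-0.02,0.14,0],[-0.04,0.22,0],[-0.06,0.3,0],[-0.08,0.38,0],[-0.1,0.46,-0.03],[-0.13,0.53,-0.08],[-0.134,0.545,-0.12],[-0.134,0.545,-0.15],[-0.134,0.545,-0.165],[-0.134,0.545,-0.172],[-0.134,0.545,-0.172],[-0.134,0.545,-0.172]],"spin":[0,0,0.015,0.015,0.015,0.015,0.015,0.015,0.015,0.015,0.015,0.015,0.015]}'
python3 - <<'E'
from h import *
need(.384,.267,.0725,83.2)
f=viewer.grab_frame("scene"); save(f,"af_sc",(310,160,440,270),5)
E
```

```text
t: 46.7
eef_pos: [0.3822, 0.2665, 0.0724]
ee_rot: [-0.57, 1.57, 0.881]
force: [-0.1, -0.4, -2.2]
width: 0.055
t 46.7 at [0.3822 0.2665 0.0724] jaw 83.13 tooldown [0. 0.] w 0.055 F [-0.1 -0.4 -2.2] | travel [0.0036 0.0009 0.0003] spin 0.0015 rows 1 1
```

View pics/af_sc.png

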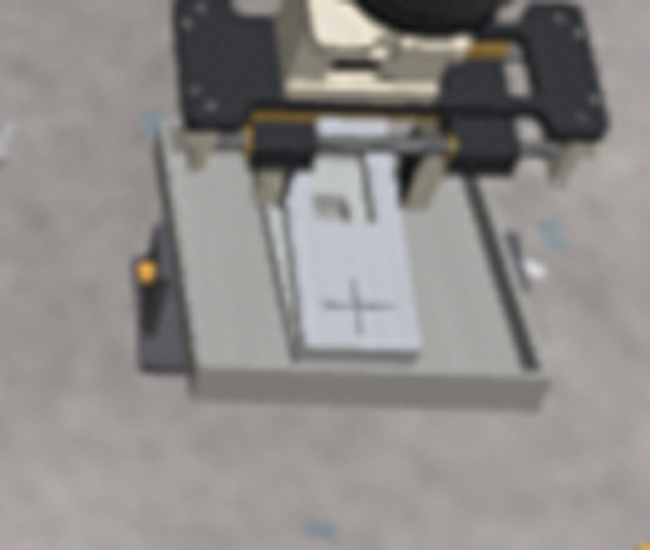

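```bash
python3 -m handwheel '{"gripper":[0.7,0.7,0.7,0.7,0.7,0.7,0.7,0.7],"travel":[[0,0,0],[0,0,0],[0,0,0],[0,0,0.01],[0,0,0.06],[0,0,0.12],[0,0,0.17],[0,0,0.17]],"spin":[0,0,0,0,0,0,0,0]}'
python3 - <<'E'
from h import *
f=viewer.grab_frame("wrist"); save(f,"ag_w")
f=viewer.grab_frame("scene"); save(f,"ag_sc",(310,160,440,270),5)
s=arm.get_state();print(s["eef_pos"])
E
```

```text
t: 47.55
eef_pos: [0.3834, 0.2685, 0.1609]
ee_rot: [-0.577, 1.564, 0.875]
force: [0.3, 0.5, 0.1]
width: 0.0745
[0.38194565 0.26693966 0.15767715]
```

View pics/ag_sc.png

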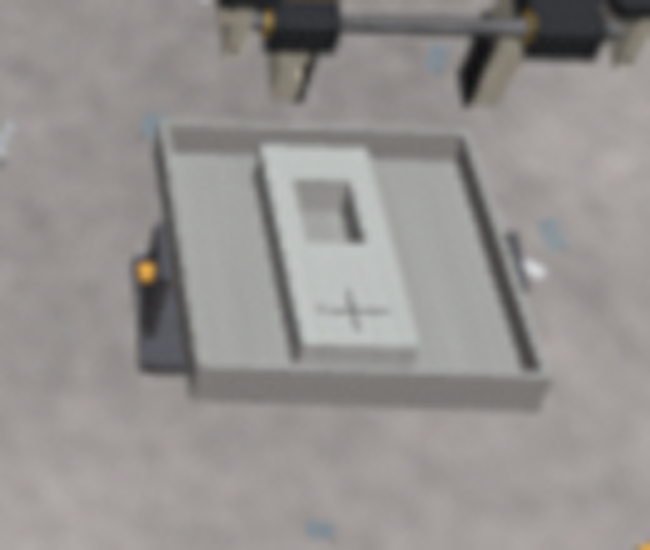

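```bash
python3 -m handwheel '{"gripper":[1,1,1,1,1,1,1,1,1,1],"travel":[[0.03,-0.08,0],[0.07,-0.16,0],[0.1,-0.25,0],[0.12,-0.34,0],[0.13,-0.43,0],[0.13,-0.52,0],[0.13,-0.61,0],[0.12,-0.7,0],[0.1,-0.79,0],[0.08,-0.88,0]],"spin":[0.03,0.06,0.09,0.11,0.11,0.11,0.11,0.11,0.11,0.11]}'
python3 -m handwheel '{"gripper":[1,1,1,1,1,1],"travel":[[-0.01,-0.09,0],[-0.03,-0.18,0],[-0.045,-0.27,0],[-0.045,-0.32,0],[-0.045,-0.32,0],[-0.045,-0.32,0]],"spin":[0,0,0,0,0,0]}'
python3 - <<'E'
from h import *
need(.38,-.344,.15,88)
f=viewer.grab_frame("wrist"); np.save("w.npy",f,allow_pickle=True); save(f,"ah_w2",(220,60,350,300),3)
E
```

```text
t: 48.65
eef_pos: [0.4206, -0.175, 0.1561]
ee_rot: [1.513, 1.569, 3.051]
force: [1.1, -0.8, -0.1]
width: 0.0877
t: 49.25
eef_pos: [0.3983, -0.3336, 0.1556]
ee_rot: [1.158, 1.568, 2.694]
force: [0.4, -0.7, -0.2]
width: 0.0878
t 49.2 at [ 0.3983 -0.3336  0.1556] jaw 88.0 tooldown [-0.002  0.001] w 0.0878 F [ 0.4 -0.7 -0.2] | travel [-0.0367 -0.0209 -0.0113] spin 0.0001 rows 1 1
```

View pics/ah_w2.png

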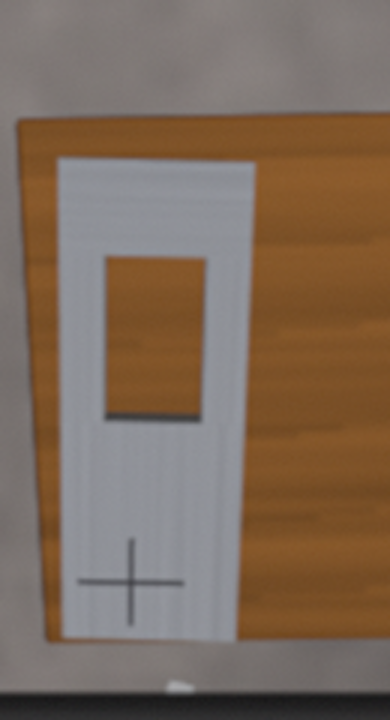

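c lies flat on b in the bin. Now plate_d alone is on the board.

```bash
python3 - <<'E'
from h import *
f=np.load("w.npy",allow_pickle=True).item()
q=lambda x,y:((x+.5)/3-.5+220,(y+.5)/3-.5+60)
P=[((-75,-28),q(57,158)),((75,-28),q(62,637)),((75,28),q(238,641)),((55,-6),q(131,582)),((-75,28),q(255,163))]
p=fitplate(f,P,.024,[.4,-.344,0])
g=p[:2]-.02*np.array([np.cos(p[2]),np.sin(p[2])]); print(g);need(g[0],g[1],-.004,90+np.degrees(p[2]))
E
```

```text
pose [ 0.4008 -0.3424] yaw -3.22
[[0.0, -0.5], [0.3, 0.7], [-0.6, 0.4], [0.2, 0.4], [0.0, -0.7]]
[ 0.38083289 -0.34122913]
t 49.3 at [ 0.3986 -0.333   0.156 ] jaw 88.07 tooldown [-0.002  0.001] w 0.0876 F [ 0.7 -0.7  0.8] | travel [-0.0356 -0.0165 -0.3199] spin -0.0287 rows 4 1
```

```bash
python3 -m handwheel '{"gripper":[1,1,1,1,1,1,1,1,1],"travel":[[-0.036,-0.017,-0.05],[-0.037,-0.017,-0.12],[-0.037,-0.017,-0.2],[-0.037,-0.017,-0.26],[-0.037,-0.017,-0.29],[-0.037,-0.017,-0.31],[-0.037,-0.017,-0.318],[-0.037,-0.017,-0.319],[-0.037,-0.017,-0.319]],"spin":[-0.029,-0.029,-0.029,-0.029,-0.029,-0.029,-0.029,-0.029,-0.029]}' 45
python3 -m handwheel '{"gripper":[1,-1,-1,-1,-1,-1,-1,-1],"travel":[[0,0,-0.001],[0,0,-0.001],[0,0,-0.001],[0,0,-0.001],[0,0,-0.001],[0,0,-0.001],[0,0,-0.001],[0,0,-0.001]],"spin":[0,0,0,0,0,0,0,0]}' 45
python3 -c "
from h import *
need(.3808,-.3412,-.004,86.78)"
```

```text
t: 50.2
eef_pos: [0.3816, -0.3419, -0.0017]
ee_rot: [-1.929, 1.569, -0.414]
force: [-0.2, 0.7, 0.1]
width: 0.0876
t: 51.0
eef_pos: [0.3808, -0.3418, -0.003]
ee_rot: [1.019, 1.571, 2.534]
force: [0.2, 1.2, 0.9]
width: 0.0555
t 51.0 at [ 0.3808 -0.3418 -0.003 ] jaw 86.81 tooldown [-0.  0.] w 0.0555 F [0.2 1.2 0.9] | travel [-0.      0.0013 -0.002 ] spin -0.0006 rows 1 1
```

```bash
python3 -m handwheel '{"gripper":[-1,-1,-1,-1,-1,-1,-1,-1,-1,-1,-1,-1,-1,-1,-1],"travel":[[0,0,0.03],[0,0,0.1],[0,0.02,0.17],[0.01,0.08,0.2],[0.03,0.17,0.2],[0.05,0.26,0.2],[0.08,0.35,0.2],[0.11,0.44,0.2],[0.13,0.53,0.2],[0.15,0.61,0.17],[0.152,0.67,0.12],[0.152,0.682,0.07],[0.152,0.682,0.02],[0.152,0.682,0.012],[0.152,0.682,0.012]],"spin":[0,0,0,-0.02,-0.04,-0.06,-0.08,-0.096,-0.096,-0.096,-0.096,-0.096,-0.096,-0.096,-0.096]}'
python3 - <<'E'
from h import *
need(.5458,-.0127,.003,82.5)
f=viewer.grab_frame("wrist"); save(f,"ai_w",(105,60,425,280),2)
E
```

```text
t: 52.5
eef_pos: [0.4561, -0.0013, 0.0025]
ee_rot: [2.152, 1.568, -2.691]
force: [-0.4, -0.4, -2.4]
width: 0.055
t 52.5 at [ 0.4561 -0.0013  0.0025] jaw 82.49 tooldown [-0.002 -0.001] w 0.055 F [-0.4 -0.4 -2.4] | travel [ 0.1793 -0.0229  0.0011] spin 0.0003 rows 2 1
```

View pics/ai_w.png

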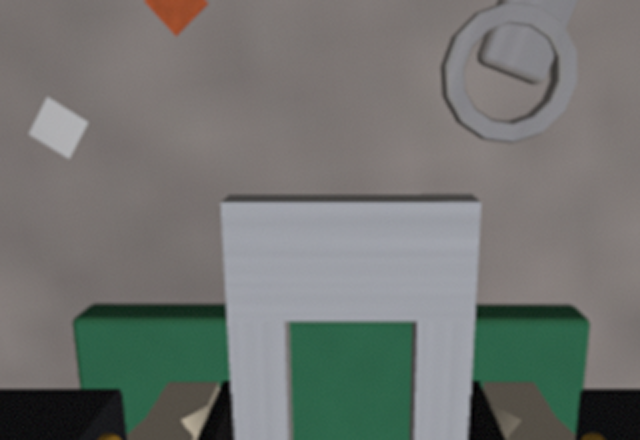

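```bash
python3 -m handwheel '{"gripper":[-1,-1,-1,-1,-1,-1,-1,-1],"travel":[[0.04,-0.005,0],[0.08,-0.01,0],[0.12,-0.015,0],[0.15,-0.019,0],[0.175,-0.0225,0],[0.179,-0.023,0],[0.179,-0.023,0],[0.179,-0.023,0]],"spin":[0,0,0,0,0,0,0,0]}'
python3 - <<'E'
from h import *
need(.5458,-.0127,0,82.5)
f=viewer.grab_frame("wrist"); save(f,"aj_w2",(105,0,445,240),2); np.save("w.npy",f,allow_pickle=True)
E
```

```text
t: 53.35
eef_pos: [0.5456, -0.0125, 0.0031]
ee_rot: [1.542, 1.57, 2.981]
force: [-0.9, -0.6, -2.2]
width: 0.0555
t 53.4 at [ 0.5456 -0.0125  0.0031] jaw 82.47 tooldown [-0.  0.] w 0.0555 F [-0.9 -0.6 -2.2] | travel [ 0.0004 -0.0004 -0.0063] spin 0.0007 rows 1 1
```

View pics/aj_w2.png

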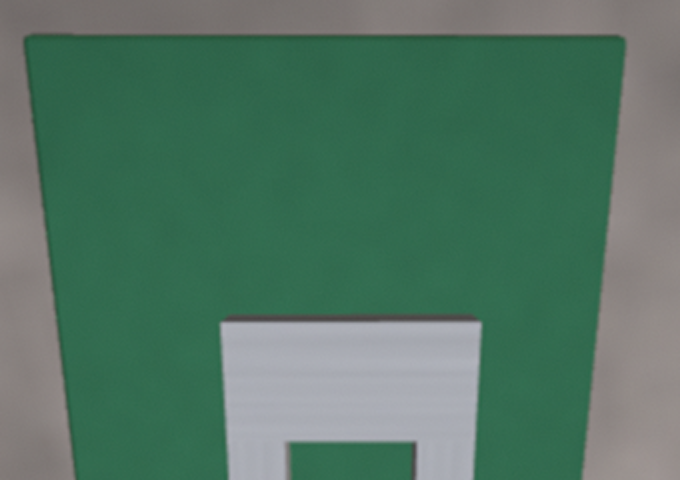

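```bash
python3 - <<'E'
from h import *
f=np.load("w.npy",allow_pickle=True).item()
relpose(f,(26,38.5),(626,39.5),(220,322.5),(482,322.5),.0301,(105,0),2,(.055,-.006))
E
```

```text
bedW 0.12635922617177636 plW 0.05587771355843488 yaws -7.641459341215416 -7.5577589789224
bm [ 0.43361865 -0.0031235 ] tip [ 0.62193137 -0.02838849] mark [ 0.61941676 -0.02852939] tip-mark [0.0025146  0.00014091] press frame 0.0024735341582660915 0.00047403191122964033
vs fixed tip: need [-1.67645004e-05  1.29393739e-04]
```

```bash
python3 -m handwheel '{"gripper":[-1,-1,-1,-1,-1,0.6,0.6,0.6,0.6,0.6],"travel":[[0.001,0,-0.003],[0.001,0,-0.005],[0.001,0,-0.007],[0.001,0,-0.008],[0.001,0,-0.008],[0.001,0,-0.008],[0.001,0,-0.008],[0.001,0,-0.008],[0.001,0,-0.008],[0.001,0,-0.008]],"spin":[0,0,0,0,0,0,0,0,0,0]}'
python3 - <<'E'
from h import *
need(.6194,-.0284,.22,82.5)
f=viewer.grab_frame("wrist"); save(f,"ak_w2",(105,0,445,240),2); np.save("w.npy",f,allow_pickle=True)
E
```

```text
t: 54.4
eef_pos: [0.5468, -0.0124, -0.0012]
ee_rot: [2.073, 1.571, -2.77]
force: [1.3, 0.2, 0.5]
width: 0.0702
t 54.4 at [ 0.5468 -0.0124 -0.0012] jaw 82.49 tooldown [-0. -0.] w 0.0702 F [1.3 0.2 0.5] | travel [ 0.1451 -0.032   0.4423] spin 0.0002 rows 5 1
```

View pics/ak_w2.png

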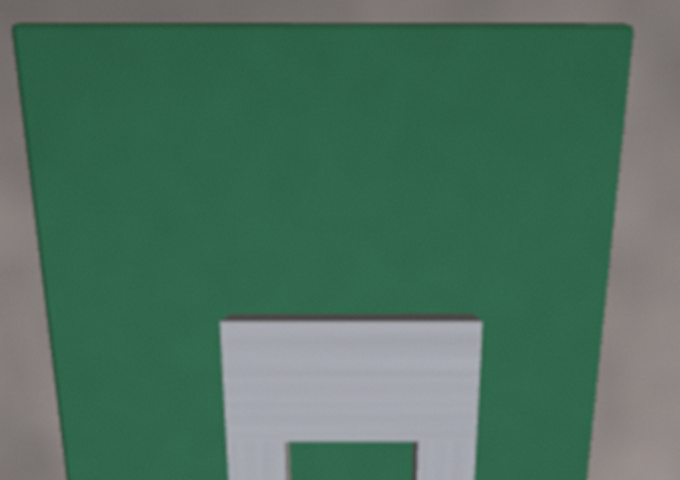

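```bash
python3 - <<'E'
from h import *
f=np.load("w.npy",allow_pickle=True).item()
relpose(f,(13,27),(633,28),(220,322),(483,322),.027,(105,0),2,(.055,-.006))
E
python3 -m handwheel '{"gripper":[0.7,0.7,0.7,0,-1,-1,-1,-1,-1,-1,-1,-1],"travel":[[0,0,0.05],[0,0,0.14],[0,0,0.24],[0,0,0.34],[0,0,0.43],[0.03,-0.008,0.44],[0.1,-0.023,0.44],[0.145,-0.032,0.44],[0.146,-0.032,0.42],[0.146,-0.032,0.4],[0.146,-0.032,0.385],[0.146,-0.032,0.385]],"spin":[0,0,0,0,0,0,0,0,0,0,0,0]}'
python3 - <<'E'
from h import *
need(.6194,-.0284,.181)
f=viewer.grab_frame("wrist"); save(f,"al_w",(80,150,480,400),2)
E
```

```text
bedW 0.1265858389128201 plW 0.055619052669417336 yaws -7.618164222485111 -7.5354928203688045
bm [ 0.433656   -0.00332819] tip [ 0.62197898 -0.02851661] mark [ 0.62041604 -0.02822109] tip-mark [ 0.00156294 -0.00029552] press frame 0.0015883179060446858 -8.57152213119403e-05
vs fixed tip: need [-0.00101604 -0.00017891]
t: 55.65
eef_pos: [0.6184, -0.0283, 0.1899]
ee_rot: [1.807, 1.568, -3.036]
force: [-0.2, -0.1, 0.1]
width: 0.0078
t 55.6 at [ 0.6184 -0.0283  0.1899] jaw 82.5 tooldown [-0.003 -0.   ] w 0.0078 F [-0.2 -0.1  0.1] | travel [ 0.0021 -0.0002 -0.0179] spin None rows 1 0
```

View pics/al_w.png

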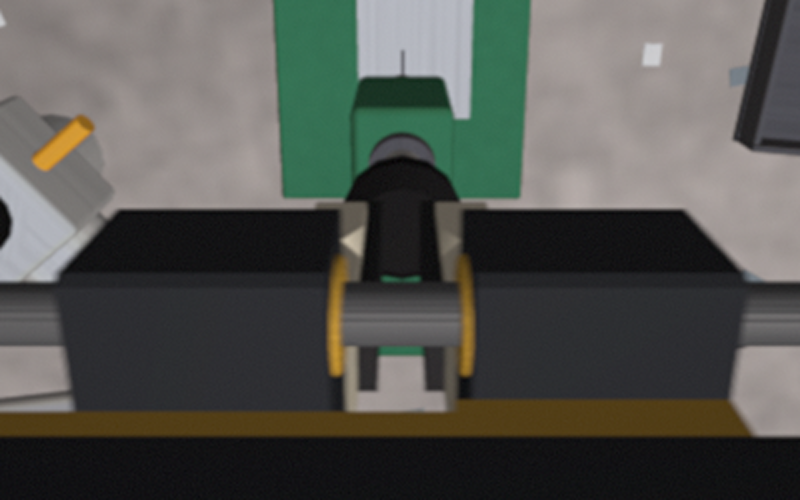

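The cross line is centred under the head, as before, so I press.

```bash
python3 -m handwheel '{"gripper":[-1,-1,-1,-1,-1,-1,-1],"travel":[[0.001,0,-0.006],[0.001,0,-0.011],[0.001,0,-0.016],[0.001,0,-0.02],[0.001,0,-0.024],[0.001,0,-0.027],[0.001,0,-0.027]],"spin":[0,0,0,0,0,0,0]}'; python3 -m handwheel '{"gripper":[-1,-1,-1],"travel":[[0,0,-0.002],[0,0,-0.005],[0,0,-0.005]],"spin":[0,0,0]}'; python3 -m handwheel '{"gripper":[-1,-1,-1],"travel":[[0,0,-0.002],[0,0,-0.003],[0,0,-0.003]],"spin":[0,0,0]}'
```

```text
t: 56.4
eef_pos: [0.6204, -0.0283, 0.1781]
ee_rot: [-1.136, 1.571, 0.304]
force: [-1.5, 1.2, 4.1]
width: 0.0003
t: 56.7
eef_pos: [0.6206, -0.0283, 0.177]
ee_rot: [-1.502, 1.57, -0.061]
force: [-5.1, 2.5, 13.1]
width: 0.0004
t: 57.0
eef_pos: [0.6206, -0.0283, 0.1767]
ee_rot: [-1.517, 1.569, -0.077]
force: [-9.2, 4.4, 19.7]
width: -0.0
```

```bash
python3 -m handwheel '{"gripper":[-1,-1,-1,0.6,0.6,0.6,0.6,0.6,0.6,0.6,0.6,0.6,0.6,0.6,0.6],"travel":[[0,0,0.04],[0,0,0.09],[-0.05,0.011,0.09],[-0.1,0.022,0.09],[-0.148,0.032,0.09],[-0.148,0.032,0.05],[-0.148,0.032,-0.04],[-0.148,0.032,-0.13],[-0.148,0.032,-0.2],[-0.148,0.032,-0.24],[-0.148,0.032,-0.27],[-0.148,0.032,-0.29],[-0.148,0.032,-0.29],[-0.148,0.032,-0.29],[-0.148,0.032,-0.29]],"spin":[0,0,0,0,0,0,0,0,0,0,0,0,0,0,0]}'
python3 - <<'E'
from h import *
need(.5465,-.0124,-.001,82.5)
f=viewer.grab_frame("wrist"); save(f,"am_w2",(105,0,445,240),2); np.save("w.npy",f,allow_pickle=True)
E
```

```text
t: 58.5
eef_pos: [0.5471, -0.0122, 0.0299]
ee_rot: [-1.214, 1.569, 0.225]
force: [0.3, 0.0, 0.3]
width: 0.0701
t 58.5 at [ 0.5471 -0.0122  0.0299] jaw 82.5 tooldown [0.002 0.   ] w 0.0701 F [0.3 0.  0.3] | travel [-0.0011 -0.0004 -0.0618] spin 0.0001 rows 1 1
```

View pics/am_w2.png

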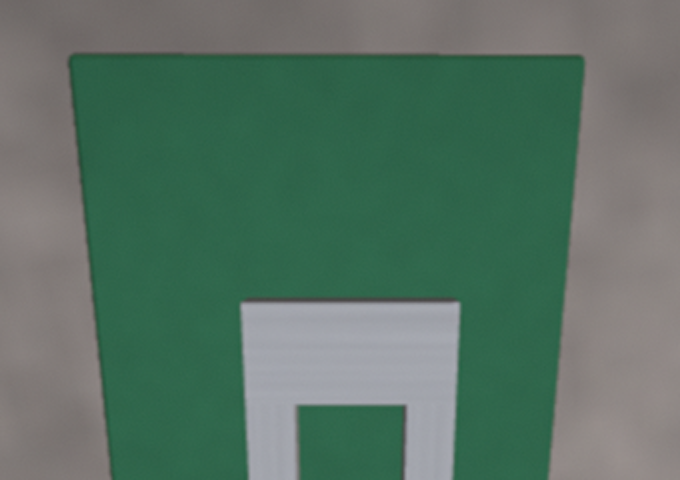

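```bash
python3 -m handwheel '{"gripper":[0.6,0.6,0.6,-1,-1,-1,-1,-1,-1],"travel":[[-0.001,0,-0.04],[-0.001,0,-0.062],[-0.001,0,-0.062],[-0.001,0,-0.062],[-0.001,0,-0.062],[-0.001,0,-0.062],[-0.001,0,-0.062],[-0.001,0,-0.062],[-0.001,0,-0.062]],"spin":[0,0,0,0,0,0,0,0,0]}' 45
python3 -m handwheel '{"gripper":[-1,-1,-1,-1,-1,-1,-1,-1,-1,-1,-1,-1],"travel":[[0,0,0.006],[-0.02,0.0025,0.007],[-0.06,0.008,0.007],[-0.1,0.013,0.007],[-0.14,0.018,0.007],[-0.18,0.0235,0.007],[-0.2,0.026,0.03],[-0.2,0.026,0.1],[-0.2,0.026,0.2],[-0.2,0.026,0.28],[-0.2,0.026,0.32],[-0.2,0.026,0.32]],"spin":[0,0,0,0,0,0,0,0,0,0,0,0]}' 45
python3 - <<'E'
from h import *
need(.384,.267,.085,83.2)
f=viewer.grab_frame("wrist"); save(f,"an_w")
E
```

```text
t: 59.45
eef_pos: [0.5462, -0.0123, -0.0015]
ee_rot: [-1.266, 1.57, 0.174]
force: [-0.2, 1.2, 5.1]
width: 0.0556
t: 60.65
eef_pos: [0.4467, 0.0012, 0.1607]
ee_rot: [-1.031, 1.565, 0.409]
force: [0.0, 0.2, -2.7]
width: 0.0552
t 60.6 at [0.4467 0.0012 0.1607] jaw 82.5 tooldown [0.005 0.002] w 0.0552 F [ 0.   0.2 -2.7] | travel [-0.1255  0.5317 -0.1514] spin 0.0156 rows 6 1
```

View pics/an_w.png

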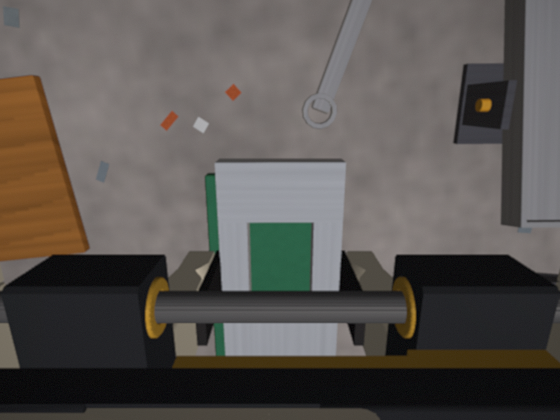

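```bash
python3 -m handwheel '{"gripper":[-1,-1,-1,-1,-1,-1,-1,-1,-1,-1,-1,-1,-1],"travel":[[-0.01,0.06,0],[-0.02,0.14,0],[-0.04,0.22,0],[-0.06,0.3,0],[-0.08,0.38,0],[-0.1,0.46,-0.03],[-0.125,0.52,-0.07],[-0.127,0.532,-0.1],[-0.127,0.532,-0.13],[-0.127,0.532,-0.142],[-0.127,0.532,-0.147],[-0.127,0.532,-0.147],[-0.127,0.532,-0.147]],"spin":[0,0,0.015,0.015,0.015,0.015,0.015,0.015,0.015,0.015,0.015,0.015,0.015]}'
python3 - <<'E'
from h import *
need(.384,.267,.085,83.2)
f=viewer.grab_frame("scene"); save(f,"ao_sc",(310,160,440,270),5)
E
```

```text
t: 62.0
eef_pos: [0.3826, 0.2666, 0.0848]
ee_rot: [-0.612, 1.57, 0.839]
force: [-0.2, 0.1, -2.9]
width: 0.0553
t 62.0 at [0.3826 0.2666 0.0848] jaw 83.14 tooldown [0. 0.] w 0.0553 F [-0.2  0.1 -2.9] | travel [0.0027 0.0009 0.0004] spin 0.0014 rows 1 1
```

View pics/ao_sc.png

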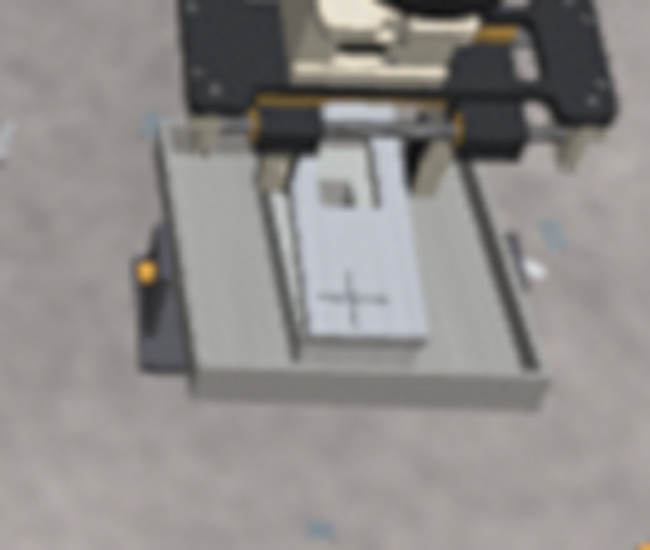

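```bash
python3 -m handwheel '{"gripper":[0.7,0.7,0.7,0.7,0.7,0.7,0.7,0.7,0.7,0.7,0.7],"travel":[[0,0,0],[0,0,0],[0,0,0],[0,0,0.01],[0,0,0.06],[0,0,0.12],[0.05,-0.05,0.17],[0.1,-0.14,0.2],[0.12,-0.23,0.2],[0.12,-0.32,0.2],[0.12,-0.4,0.2]],"spin":[0,0,0,0,0,0,0,0,0,0,0]}'
python3 - <<'E'
from h import *
f=viewer.grab_frame("scene"); save(f,"ap_sc",(310,160,440,270),5); save(f,"ap_sc2")
f=viewer.grab_frame("top"); save(f,"ap_top",(130,80,350,270),3); np.save("top3.npy",f,allow_pickle=True)
E
```

```text
t: 63.15
eef_pos: [0.4423, 0.0647, 0.1851]
ee_rot: [-0.989, 1.57, 0.462]
force: [0.2, 0.4, -0.3]
width: 0.0744
```

View pics/ap_sc.png

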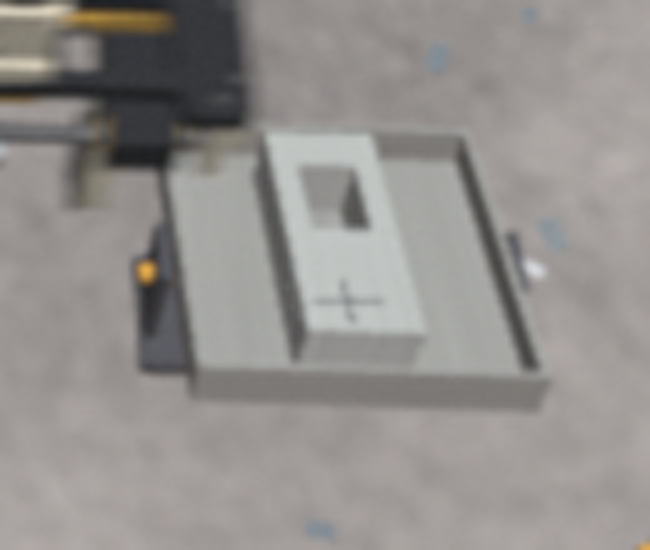

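View pics/ap_top.png

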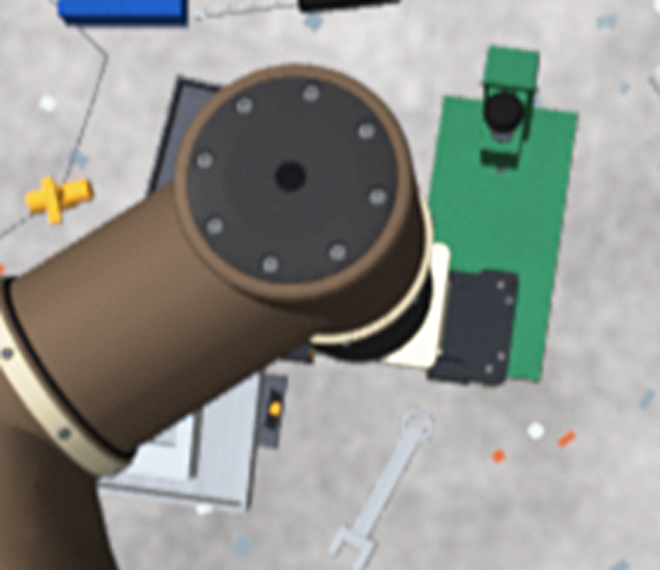

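View pics/ap_sc2.png

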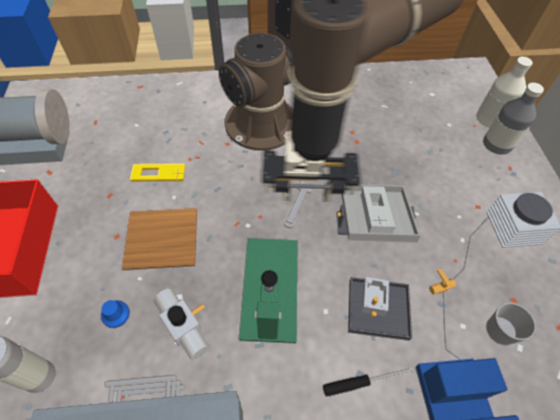

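```bash
python3 -m handwheel '{"gripper":[0.7,0.7,0.7,0.7,0.7,0.7],"travel":[[0,-0.08,0.02],[0,-0.16,0.03],[0,-0.25,0.03],[0,-0.34,0.03],[0,-0.4,0.03],[0,-0.4,0.03]],"spin":[0,0,0,0,0,0]}'
python3 - <<'E'
from h import *
f=viewer.grab_frame("scene"); save(f,"aq_sc",(330,260,430,350),7)
f=viewer.grab_frame("top"); save(f,"aq_top",(130,90,250,260),4); np.save("top3.npy",f,allow_pickle=True)
E
```

```text
t: 63.85
eef_pos: [0.4423, -0.1358, 0.1997]
ee_rot: [-3.089, 1.57, -1.641]
force: [-0.2, 0.2, -1.1]
width: 0.0741
```

View pics/aq_sc.png

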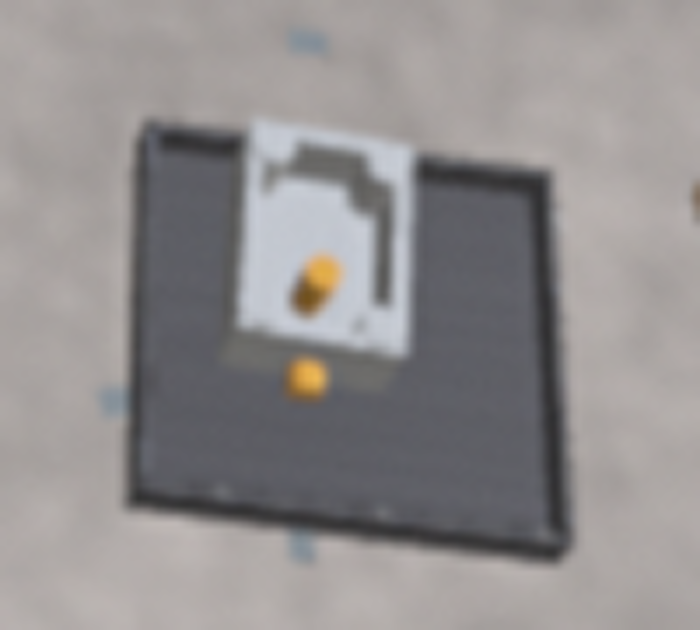

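View pics/aq_top.png

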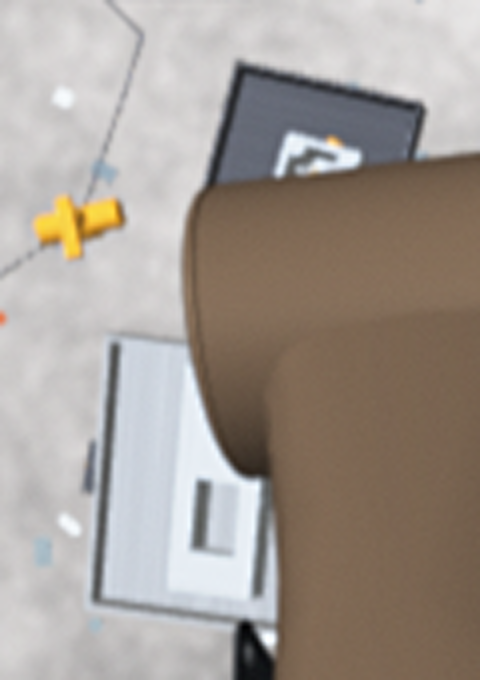

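```bash
python3 - <<'E'
from h import *
f=np.load("scene.npy",allow_pickle=True).item()
# scene: image down=+x, image right=+y
b,_=rep("bowl",f,[(408,357),(238,329),(250,118),(413,146)],.040,(330,260),7)
t,a=rep("tray",f,[(567,552),(130,503),(147,122),(550,172)],.022,(330,260),7)
a=np.radians(-12.1);d=b-t; print(d@[np.cos(a),np.sin(a)],d@[-np.sin(a),np.cos(a)])
# bottom far edge corners at z=.004
for p in ((222,358),(385,388)): print(hit(f,(p[0]/7+330,p[1]/7+260),.004)[:2])
for p in ((238,329),(408,357)): print(hit(f,(p[0]/7+330,p[1]/7+260),.04)[:2])
E
```

```text
bowl c [0.6114 0.2228] yaw x -15.34 yaw y -15.22 L 0.0749 W 0.0547
tray c [0.6377 0.2276] yaw x -13.42 yaw y -12.02 L 0.1317 W 0.1378
-0.024760231743821335 -0.010167153396275157
[0.63867278 0.18956172]
[0.65350536 0.24169039]
[0.64158241 0.1872648 ]
[0.65552052 0.24006011]
```

```bash
python3 -m handwheel '{"gripper":[0.7,0.7,0.7,0.7,0.7,0.7,0.7,0.7,0.7,0.7],"travel":[[0,0.09,0.04],[0,0.18,0.08],[0.02,0.27,0.1],[0.05,0.36,0.1],[0.09,0.44,0.1],[0.13,0.52,0.1],[0.18,0.6,0.1],[0.22,0.67,0.1],[0.24,0.7,0.1],[0.24,0.7,0.1]],"spin":[0,0,0,0,0,0,0,0,0,0]}'
python3 - <<'E'
from h import *
f=viewer.grab_frame("wrist"); save(f,"ar_w"); np.save("w.npy",f,allow_pickle=True)
E
```

```text
t: 64.95
eef_pos: [0.5625, 0.2203, 0.2483]
ee_rot: [2.326, 1.569, -2.503]
force: [-0.5, -0.6, -1.6]
width: 0.0747
```

View pics/ar_w.png

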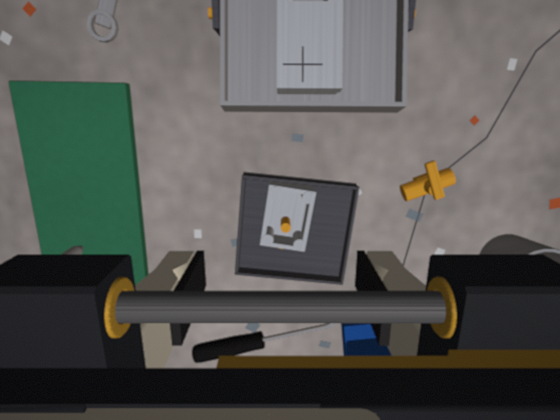

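```bash
python3 -c "
from h import *
print(arm.get_state()['qd']); print(arm.job_done())"
```

```text
[-0.02269158 -0.03374255 -0.02696108  0.00010852 -0.00260473  0.00715058]
the job is handed in; nothing more can be done
None
```

The job is handed in at about 65 s: the float bowl stands in the parts tray, and plates b, c and d are punched and lying in the sloping bin. Plate_a was absent: the left pile held one plate, and its cross sat at y = -8, so it was plate_b.

- **Punching:** I punched b, then c, then d. The close-up wrist checks put each cross about 1 mm from the tip, within the 2 mm camera calibration. The force on the tool rose to about 19 N each time. That is about 14 N beyond the spring, so I take it as pressure on the plate.
- **Bin:** The last pictures show the three plates stacked flat near the centre of the bin. I judged this by eye and did not measure their tilt.
- **Bowl:** It shifted during the run and now sits against the tray's near wall, about 25 mm off centre along x and 10 mm along y. That is inside the limits, and it is upright. The final wrist picture shows it clear of the rim.
- **Bystanders:** The fuel tap and vacuum cap look unmoved in the last pictures.
- **Disagreements:**
  - The fingertips stood about 18 mm above the reported TCP, not 19 mm ahead of it. My first two bowl grasps closed above the bowl without touching it, and I worked with the measured offset from then on.
  - The bed's near edge measured about 126 mm wide instead of 130, which I took for rounded edges. The tip position worked out from that edge was about 2 mm off the one I used, which came from the other views.

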